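Pack rail sliders into their tracked case and cover it

TASK

Pack the rail sliders for dispatch: put every slider standing on the bench into a track of its own in the open case, feeding its foot in from the track's open end and sliding it fully home against the stop. When all are home, set the loose cover on the case, handle up, so that it sits seated and level on the rim, and leave the other things on the bench where they are.

Things in the scene. Friction and masses are not known exactly. Their poses are not given: they have to be found in the camera images.
- case: Open packing case, grey plastic, fixed: 146 mm (x) by 218 mm (y) outside, 62 mm high, walls 4 mm, floor 5 mm thick. Origin: centre of its underside, z up; its -x side faces the robot (turned up to 0.25 rad). Inside, four parallel aluminium tracks run along its x, centred at y = -69, -23, 23, 69 mm, open towards -x, ending at the inner face of the +x wall (x = 69 mm), which is the stop.
- mouths (a point): On the case: middle of the line of the four track mouths, on top of the lips, x = -11 mm, 18 mm above the case's underside; axes as the case's. Each track is a channel 80 mm long, 32 mm wide, 9 mm high, roofed by 4 mm lips that leave an 18 mm slot, so a foot enters only at the mouth. Rounded noses (7 mm radius) between the channels reach 7 mm ahead of the mouths.
- apron (a point): On the case: middle of the bare floor before the mouths, x = -41 mm, on the floor, 5 mm above the case's underside; axes as the case's. The bare floor runs from the -x wall's inner face (x = -69 mm) to the mouths (x = -11 mm): set a slider down here, in line with its track, and push it towards +x.
- seat (a point): On the case: where the point cover_grip lies when the cover is seated, over the case's centre, 85 mm above its underside; axes as the case's.
- cover_grip (a point): Loose cover of the case: grey plate 146 mm (x) by 218 mm (y), 5 mm thick, 0.25 kg. On its centre a black block handle, 60 mm (x) by 16 mm (y), 36 mm high. Ridges 5 mm high under it fit inside the case's rim with 3 mm to spare all round; on the table it rests on them. Point: the handle's centre, 18 mm below its top, 28 mm above the ridges' underside; z up. Fits either way round.
- home1 (a point): On the case: where the centre point of a slider lies when it is fully home in track 1 (track 1 at the case's y = -69 mm, then -23, +23, +69 mm): 49 mm along the case's +x from its centre, 30 mm above its underside; axes as the case's.
- home2 (a point): On the case: where the centre point of a slider lies when it is fully home in track 2 (track 1 at the case's y = -69 mm, then -23, +23, +69 mm): 49 mm along the case's +x from its centre, 30 mm above its underside; axes as the case's.
- home3 (a point): On the case: where the centre point of a slider lies when it is fully home in track 3 (track 1 at the case's y = -69 mm, then -23, +23, +69 mm): 49 mm along the case's +x from its centre, 30 mm above its underside; axes as the case's.
- home4 (a point): On the case: where the centre point of a slider lies when it is fully home in track 4 (track 1 at the case's y = -69 mm, then -23, +23, +69 mm): 49 mm along the case's +x from its centre, 30 mm above its underside; axes as the case's.
- slider1_mid (a point): A rail slider (three or four are present, all alike), 0.09 kg, standing on its foot: flat steel foot 40 mm (x) by 28 mm (y), 6 mm thick; neck 30 by 12 mm, 14 mm high; on top a black grip block 26 mm (x) by 16 mm (y), 30 mm high; 50 mm high in all. Point: its centre, 25 mm above the foot's underside. It slides along its x, either end first.
- slider2_mid (a point): A rail slider (three or four are present, all alike), 0.09 kg, standing on its foot: flat steel foot 40 mm (x) by 28 mm (y), 6 mm thick; neck 30 by 12 mm, 14 mm high; on top a black grip block 26 mm (x) by 16 mm (y), 30 mm high; 50 mm high in all. Point: its centre, 25 mm above the foot's underside. It slides along its x, either end first.
- slider3_mid (a point): A rail slider (three or four are present, all alike), 0.09 kg, standing on its foot: flat steel foot 40 mm (x) by 28 mm (y), 6 mm thick; neck 30 by 12 mm, 14 mm high; on top a black grip block 26 mm (x) by 16 mm (y), 30 mm high; 50 mm high in all. Point: its centre, 25 mm above the foot's underside. It slides along its x, either end first.
- slider4_mid (a point): A rail slider (three or four are present, all alike), 0.09 kg, standing on its foot: flat steel foot 40 mm (x) by 28 mm (y), 6 mm thick; neck 30 by 12 mm, 14 mm high; on top a black grip block 26 mm (x) by 16 mm (y), 30 mm high; 50 mm high in all. Point: its centre, 25 mm above the foot's underside. It slides along its x, either end first.
- tin: Bystander: small steel tin, 34 mm across, 45 mm high; origin at its underside's centre.
- tape: Bystander: roll core of tape, 90 mm across, 45 mm high, flat on the table; origin at its underside's centre.
- carton: Bystander: brown carton 100 by 140 by 60 mm; origin at its underside's centre.
- jar: Bystander: jar, 60 mm across, 90 mm high; origin at its underside's centre.
- marker: Bystander: marker pen lying down, 14 mm thick, about 130 mm long; origin at its underside's centre.
- block: Bystander: little brown box 70 by 50 by 35 mm; origin at its underside's centre.
- cover: The same cover: its body, origin at the centre of the ridges' underside.
Not all that is in view belongs to the job. What is shaped like the part that bears slider2_mid but yellow is not meant.

How it is judged:
By the outcome, as a careful person would: the job done as asked, in the order asked, and still so for the second after the job is handed in, with the robot touching nothing.
Of slider1, slider2, slider3, slider4 only 3 to 4 are there at a start; the rules pass over those that are not, and their reading is None.
At some moment in a run one of slider1, slider2, slider3, slider4, cover may be knocked a few centimetres aside while the robot is not near it.
It also fails if it takes over 210 s, if anything falls off the work surface, if the arm or the gripper's body presses on something with over 40 N, if the wrist force passes 120 N, or if a joint passes its speed limit or range.

ROBOT

A 6-joint arm with a two-finger parallel gripper is mounted at the origin on the work surface. World frame = base frame: x ahead of the robot, y to its left, z up, the work surface at z = 0. Lengths are in m, angles in rad, forces in N, time in s.
With the tool pointing down it reaches from about 0.4 to 0.825 m from the base axis. Payload 7 kg.
Tool frame: the origin (TCP) lies midway between the tips of the shut fingers; the grasp point (between the pads) lies 19 mm behind it; z points along the fingers, y is the line along which they close (so a half turn about z gives the same grasp; the last joint's range is limited). The gripper opens to 88 mm and grips with 3 to 60 N. Pads are 19 mm wide; open, the fingers measure 130 mm over their backs; the gripper's body (78 mm by 193 mm) begins 47 mm behind the grasp point.
Start: joints at [1.567, 0.359, 0.012, 0, -1.224, -0.288], TCP at [0.194, 0.646, 0.202] pointing down, gripper open.
Joint ranges: [-3.07, 3.07], [-1.43, 2.12], [-1.02, 1.25], [-3.03, 1.67], [-3.05, -0], [-3.03, 3.03]. Speed limits (rad/s): [2.39, 2.39, 3.01, 3.14, 3.14, 3.14].

INTERFACE

Orientations are given as [roll, pitch, yaw] about the fixed x, y, z axes, in that order (R = Rz(yaw) Ry(pitch) Rx(roll)).
In Python, from station import get_state, grab_frame, calibration, job_done, boxes_of, regions_of, spot_point gives the robot as it stands. The module is installed in compiled form; this text tells all that it offers.
- The arm moves only by the tool arm_command, never from a script. Its argument "commands" is a list of rows, each an object of numbers: "tx", "ty", "tz": the shift along the tool's x, y, z each as a share of 25 cm, from -1 to 1; "twist": the turn about the tool's z as a share of 180 degrees, from -1 to 1. A call has exactly 8 rows; each row is the pose to reach, as a shift and turn from the pose commanded when the call began, along the tool's axes at that moment, turning the shorter way round; what a row does not reach only later rows make up. A row lasts 1/12 s, in which the tool goes at most 41.7 mm and 7.16 degrees, less where a joint would pass 70% of its speed; a pose out of reach is approached as far as the arm can. A call with a number of a shift or a turn outside -1 to 1 is refused whole. A call with a gripper value outside its range is refused whole. "claw" is the opening, from 0 (shut) to 1 (fully open), set as the call begins (left out, the last holds). The fingers move at their own pace and stop on an object; "grip_force" is the grip in N (left out, the last holds). Time passes only in rows, so rows that repeat a pose let the fingers close, or fill a call up. It gives the time, the measured TCP pose, the force, the opening and the grip force at its end, in the units of the state.
- get_state(): the state, without advancing time (a new reading comes with each control period).
- grab_frame(name): name is "scene" or "top" or "wrist"; returns the picture (400x640x3 uint8, red, green, blue); there is no depth.
- calibration(name): a dict with "camera_matrix" (3x3 intrinsics, pixels), "k1" (the pictures are not rectified: a ray, as slopes to the right and down, at radius r is drawn at 1 + k1 r^2 times it, then the intrinsics apply), "extrinsics" (4x4, takes a point from camera to world coordinates). Camera axes: x right, y down, z forward; pixel columns grow to the right and rows downward; lengths in m; the calibration is good to about 2 mm. A picture is of the moment at which its call begins: read the wrist's pose just before it. calibration takes no time and is no camera call; for the wrist camera it gives the pose at the moment of the call.
- job_done(): hands the job in; it is judged then, once.
Trained networks look in the newest picture that a camera, given by its name, has taken for a name from the list of things; names that differ only in an ending like _2 or _b are one class to them, and where a whole thing is asked for, a point or a joint stands for the part that bears it (a point fixed in the world has none). Each returns a list of dicts, best first, with "score" (0 to 1); they miss things now and then, are a little off and sometimes report something else, mostly with a low value. They report only what shows in the picture. A call takes as long as a camera call. They do not tell look-alikes from the thing itself.
- boxes_of(query, camera): "rect" ([left, top, right, bottom] in pixels, round what is visible of it).
- regions_of(query, camera): "region" (400x640 bool, what is visible of it) and "rect" ([left, top, right, bottom] in pixels, round what is visible of it).
- spot_point(query, camera): "uv" ([column, row] in pixels: a listed point, or the origin of a listed thing).
The state is a dict: "t": time; "q": joint angles; "qd": joint speeds; "joint_efforts": joint torques, N m; "eef_pos": TCP position; "ee_rot": TCP orientation; "force": force on the tool from outside, world axes, zero at the start; "moment": the same for the moment, N m; "width": finger opening in m; "gripper_force": force on a finger pad.
Only numpy, scipy, OpenCV 4.12 (cv2) and the standard library are available. Lean on these libraries where they do the work, as an engineer would, in place of code of your own. Each camera call takes 0.05 s, during which the arm holds its last target. There are 200 camera calls.

## Working session

There is one attempt and no reset: what is moved stays moved. The work goes in short steps, Python scripts to look and compute and a tool call to move; the robot and the scene stay as the last step left them, time stands still between calls to the robot, and variables do not carry over. Pictures are saved under pics/ and viewed, at most 14 in all, crops included, and the job is handed in when it is done.

Besides the shell and the picture viewer there is one more tool, called after ">>>" by a JSON object that holds its "fn" and its "kwargs". arm_command: Moves the arm, as the interface text tells. Shift numbers are shares of 25 cm and turn numbers shares of 180 degrees, none past 1 either way. Its arguments: {"type":"object","properties":{"commands":{"type":"array"},"claw":{"type":"number"},"grip_force":{"type":"number"}},"required":["commands"]}

```bash
mkdir -p pics
cat > h.py <<'E'
import numpy as np, cv2
from scipy.spatial.transform import Rotation as R
from station import *
def save(img,name,crop=None,s=1):
    if crop: l,t,r,b=crop; img=img[t:b,l:r]
    cv2.imwrite('pics/'+name,cv2.resize(np.ascontiguousarray(img[:,:,::-1]),None,fx=s,fy=s))
def ray(cal,uv):
    K=np.array(cal['camera_matrix']);k=cal['k1'];E=np.array(cal['extrinsics'])
    d=np.array([(uv[0]-K[0,2])/K[0,0],(uv[1]-K[1,2])/K[1,1]]);s=d.copy()
    for _ in range(20): s=d/(1+k*(s@s))
    return E[:3,3],E[:3,:3]@np.array([s[0],s[1],1])
def at(cal,uv,z):
    o,d=ray(cal,uv);return o+d*(z-o[2])/d[2]
def proj(cal,P):
    K=np.array(cal['camera_matrix']);E=np.array(cal['extrinsics'])
    p=E[:3,:3].T@(np.array(P)-E[:3,3]);s=p[:2]/p[2];s=s*(1+cal['k1']*(s@s))
    return np.array([K[0,0]*s[0]+K[0,2],K[1,1]*s[1]+K[1,2]])
E
cat > a.py <<'E'
from h import *
np.set_printoptions(precision=3,suppress=True)
st=get_state();print(st['t'],st['eef_pos'],st['ee_rot'],st['width'])
for c in ['top','scene']:
    save(grab_frame(c),c+'0.png');cal=calibration(c);print(c,np.array(cal['extrinsics'])[:3,3],cal['k1'])
    for q,z in [('slider1_mid',.025),('mouths',.018),('apron',.005),('seat',.085),('cover_grip',.028),('home1',.03),('home4',.03),('case',0)]:
        for d in spot_point(q,c): print(c,q,round(d['score'],2),np.round(d['uv']),at(cal,d['uv'],z))
E
python3 a.py
```

```text
0.0 [0.194 0.646 0.201] [ 3.14  -0.    -0.292] 0.08736679241254196
top [0.464 0.007 0.994] -0.0472668654848398
top slider1_mid 0.67 [447. 202.] [ 0.585 -0.348  0.025]
top mouths 0.57 [224. 216.] [0.551 0.24  0.018]
top apron 0.8 [222. 227.] [0.523 0.247 0.005]
top seat 0.69 [212. 207.] [0.568 0.253 0.085]
top seat 0.65 [220. 218.] [0.542 0.232 0.085]
top cover_grip 0.82 [332. 227.] [ 0.52  -0.043  0.028]
top home1 0.94 [250. 195.] [0.605 0.171 0.03 ]
top home1 0.91 [198. 186.] [0.63  0.308 0.03 ]
top home1 0.59 [235. 195.] [0.604 0.209 0.03 ]
top home1 0.36 [332. 231.] [ 0.511 -0.042  0.03 ]
top home4 0.94 [250. 195.] [0.605 0.171 0.03 ]
top home4 0.91 [198. 186.] [0.63  0.308 0.03 ]
top home4 0.59 [235. 195.] [0.604 0.209 0.03 ]
top home4 0.36 [332. 231.] [ 0.511 -0.042  0.03 ]
top case 0.97 [221. 209.] [0.572 0.253 0.   ]
scene [ 1.418 -0.637  0.781] 0.01164607370220345
scene slider1_mid 0.64 [209. 272.] [ 0.589 -0.35   0.025]
scene mouths 0.85 [378. 191.] [0.551 0.248 0.018]
scene mouths 0.48 [271. 292.] [ 0.731 -0.261  0.018]
scene apron 0.98 [370. 189.] [0.514 0.252 0.005]
scene apron 0.34 [224. 221.] [ 0.391 -0.212  0.005]
scene apron 0.15 [208. 272.] [ 0.563 -0.344  0.005]
scene seat 0.76 [380. 174.] [0.561 0.242 0.085]
scene cover_grip 0.73 [299. 212.] [ 0.512 -0.029  0.028]
scene home1 0.87 [368. 203.] [0.599 0.163 0.03 ]
scene home1 0.73 [406. 191.] [0.621 0.305 0.03 ]
scene home1 0.68 [383. 199.] [0.611 0.216 0.03 ]
scene home1 0.59 [393. 196.] [0.616 0.252 0.03 ]
scene home4 0.87 [368. 203.] [0.599 0.163 0.03 ]
scene home4 0.73 [406. 191.] [0.621 0.305 0.03 ]
scene home4 0.68 [383. 199.] [0.611 0.216 0.03 ]
scene home4 0.59 [393. 196.] [0.616 0.252 0.03 ]
scene case 0.88 [379. 196.] [0.556 0.251 0.   ]
```

View pics/top0.png

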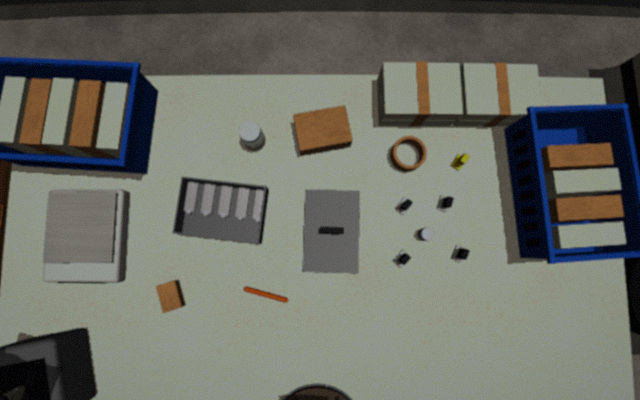

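View pics/scene0.png

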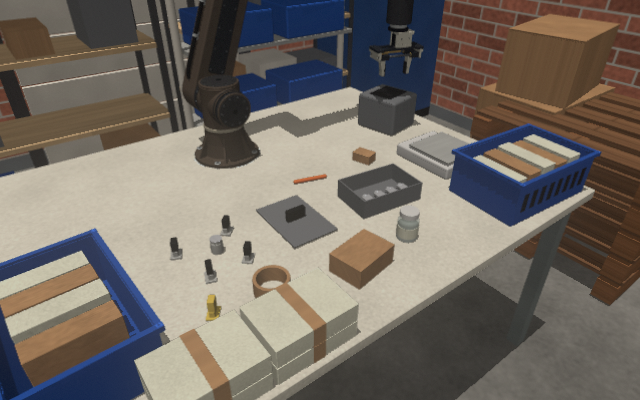

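The four black sliders are at top pixels (405,205), (446,202), (403,258) and (461,253). The yellow look-alike is at (460,160), the tin at (425,234), and the case is around (221,210). I'll move over the case for a wrist view first, then on to the sliders.

>>> {"fn": "arm_command", "kwargs": {"commands": [{"tx": 0.12,"ty": 0.025,"tz": -0.05},{"tx": 0.25,"ty": 0.05,"tz": -0.1},{"tx": 0.38,"ty": 0.08,"tz": -0.15},{"tx": 0.5,"ty": 0.1,"tz": -0.2},{"tx": 0.62,"ty": 0.13,"tz": -0.25},{"tx": 0.75,"ty": 0.15,"tz": -0.3},{"tx": 0.87,"ty": 0.18,"tz": -0.35},{"tx": 0.98,"ty": 0.2,"tz": -0.4}], "claw": 0.5}}

```text
invalid input
```

>>> {"fn": "arm_command", "kwargs": {"commands": [{"tx": 0.05,"ty": 0.12,"twist": -0.012},{"tx": 0.1,"ty": 0.24,"twist": -0.024},{"tx": 0.15,"ty": 0.36,"twist": -0.036},{"tx": 0.2,"ty": 0.48,"twist": -0.048},{"tx": 0.26,"ty": 0.6,"twist": -0.06},{"tx": 0.32,"ty": 0.72,"twist": -0.072},{"tx": 0.36,"ty": 0.84,"twist": -0.084},{"tx": 0.4,"ty": 0.92,"twist": -0.093}]}}

```text
invalid input
```

```bash
cat > b.py <<'E'
import sys
from h import *
np.set_printoptions(precision=4,suppress=True)
st=get_state();print(st['t'],st['eef_pos'],st['ee_rot'],st['width'],st['force'])
cal=calibration('wrist');f=grab_frame('wrist');save(f,sys.argv[1]);np.save('last.npy',f)
import pickle;pickle.dump(cal,open('last.pkl','wb'))
print(np.array(cal['extrinsics']),np.array(cal['camera_matrix'])[0])
for q,z in [('slider1_mid',.025),('mouths',.018),('seat',.085),('cover_grip',.028),('home1',.03),('case',0)]:
    for d in spot_point(q,'wrist'): print(q,round(d['score'],2),np.round(d['uv']),at(cal,d['uv'],z))
E
python3 b.py w1.png
```

```text
0.9 [0.1942 0.6464 0.2023] [-3.1416  0.     -0.2918] 0.0876502379818988 [-0.5465  0.196  -0.0364]
[[-0.2868 -0.9206 -0.2649  0.266 ]
 [-0.958   0.2756  0.0793  0.6247]
 [ 0.0001  0.2765 -0.961   0.3851]
 [ 0.      0.      0.      1.    ]] [320.9187   0.     321.8541]
```

View pics/w1.png

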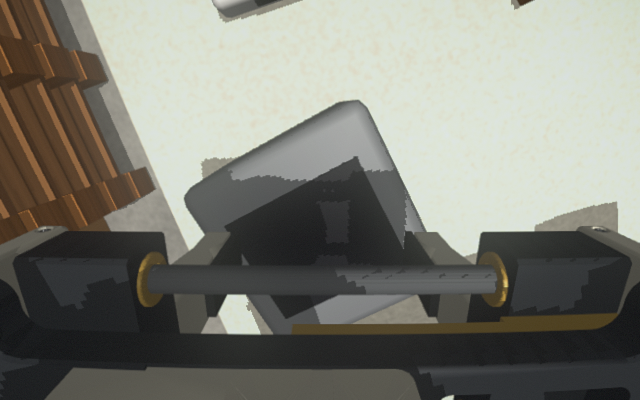

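The moves were refused, so the arm hasn't moved: the wrist view still shows a grey box under the gripper. Probably every field is needed in each row.

>>> {"fn": "arm_command", "kwargs": {"commands": [{"tx": 0.12,"ty": 0.025,"tz": -0.05,"twist": 0},{"tx": 0.25,"ty": 0.05,"tz": -0.1,"twist": 0},{"tx": 0.38,"ty": 0.08,"tz": -0.15,"twist": 0},{"tx": 0.5,"ty": 0.1,"tz": -0.2,"twist": 0},{"tx": 0.62,"ty": 0.13,"tz": -0.25,"twist": 0},{"tx": 0.75,"ty": 0.15,"tz": -0.3,"twist": 0},{"tx": 0.87,"ty": 0.18,"tz": -0.35,"twist": 0},{"tx": 0.98,"ty": 0.2,"tz": -0.4,"twist": 0}], "claw": 0.5, "grip_force": 20}}

```text
t: 1.92
eef_pos: [0.4159, 0.5268, 0.3031]
ee_rot: [-3.141, -0.0, -0.292]
force: [0.1, 1.6, -0.6]
width: 0.0446
gripper_force: 0.0
```

>>> {"fn": "arm_command", "kwargs": {"commands": [{"tx": 0.05,"ty": 0.12,"tz": 0,"twist": -0.012},{"tx": 0.1,"ty": 0.24,"tz": 0,"twist": -0.024},{"tx": 0.15,"ty": 0.36,"tz": 0,"twist": -0.036},{"tx": 0.2,"ty": 0.48,"tz": 0,"twist": -0.048},{"tx": 0.26,"ty": 0.6,"tz": 0,"twist": -0.06},{"tx": 0.32,"ty": 0.72,"tz": 0,"twist": -0.072},{"tx": 0.38,"ty": 0.92,"tz": 0,"twist": -0.093},{"tx": 0.38,"ty": 0.92,"tz": 0,"twist": -0.093}]}}

```text
t: 2.58
eef_pos: [0.4389, 0.2762, 0.3031]
ee_rot: [-3.141, -0.0, 0.003]
force: [0.1, -0.2, -0.0]
width: 0.0441
gripper_force: 0.0
```

```bash
python3 b.py w2.png
```

```text
2.5833 [0.4389 0.2762 0.3031] [-3.1412 -0.0005  0.0025] 0.044131836895891646 [ 0.111  -0.2486 -0.0202]
[[ 0.0035 -0.9611 -0.2761  0.5137]
 [-1.     -0.0034 -0.0008  0.2761]
 [-0.0002  0.2761 -0.9611  0.4859]
 [ 0.      0.      0.      1.    ]] [320.9187   0.     321.8541]
slider1_mid 0.18 [548. 107.] [ 0.5132 -0.0458  0.025 ]
mouths 0.68 [346.  74.] [0.554  0.2425 0.018 ]
seat 0.76 [350.  61.] [0.5622 0.2435 0.085 ]
cover_grip 0.66 [545. 108.] [ 0.5124 -0.0389  0.028 ]
home1 0.94 [301.  18.] [0.6221 0.3034 0.03  ]
home1 0.85 [371.  30.] [0.6074 0.2128 0.03  ]
home1 0.83 [335.  23.] [0.6151 0.2599 0.03  ]
case 0.85 [346.  69.] [ 0.5623  0.2426 -0.    ]
case 0.68 [412. 210.] [0.3504 0.131  0.    ]
```

View pics/w2.png

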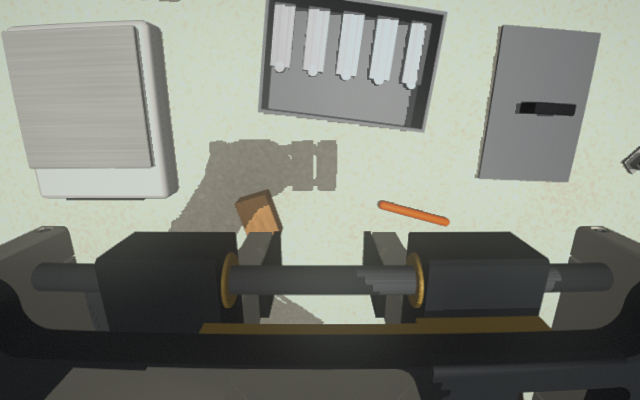

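The case rim's near corners are at (260,112) and (425,130), and five lip strips with noses are visible. The cover is at (538,105). I'll back off a bit so the whole case is in view, then take one enlarged crop.

>>> {"fn": "arm_command", "kwargs": {"commands": [{"tx": -0.1,"ty": 0.06,"tz": 0,"twist": 0},{"tx": -0.2,"ty": 0.12,"tz": 0,"twist": 0},{"tx": -0.26,"ty": 0.12,"tz": 0,"twist": 0},{"tx": -0.26,"ty": 0.12,"tz": 0,"twist": 0},{"tx": -0.26,"ty": 0.12,"tz": 0,"twist": 0},{"tx": -0.26,"ty": 0.12,"tz": 0,"twist": 0},{"tx": -0.26,"ty": 0.12,"tz": 0,"twist": 0},{"tx": -0.26,"ty": 0.12,"tz": 0,"twist": 0}]}}

```text
t: 3.6
eef_pos: [0.3747, 0.2508, 0.3018]
ee_rot: [3.141, 0.001, 0.0]
force: [-0.1, 0.6, 0.8]
width: 0.0437
gripper_force: 0.0
```

```bash
python3 b.py w3.png; python3 -c "
from h import *
save(np.load('last.npy'),'w3c.png',(225,0,425,115),4)"
```

```text
3.6 [0.3747 0.2508 0.3018] [3.1406 0.0005 0.0002] 0.043670544253427215 [-0.074   0.6328  0.8204]
[[ 0.0011 -0.9608 -0.2771  0.4497]
 [-1.     -0.0008 -0.0015  0.2508]
 [ 0.0012  0.2771 -0.9608  0.4846]
 [ 0.      0.      0.      1.    ]] [320.9187   0.     321.8541]
mouths 0.61 [327.  22.] [0.5542 0.243  0.018 ]
cover_grip 0.93 [540.  59.] [ 0.5119 -0.0461  0.028 ]
case 0.59 [328.  19.] [0.5625 0.2418 0.    ]
```

View pics/w3c.png

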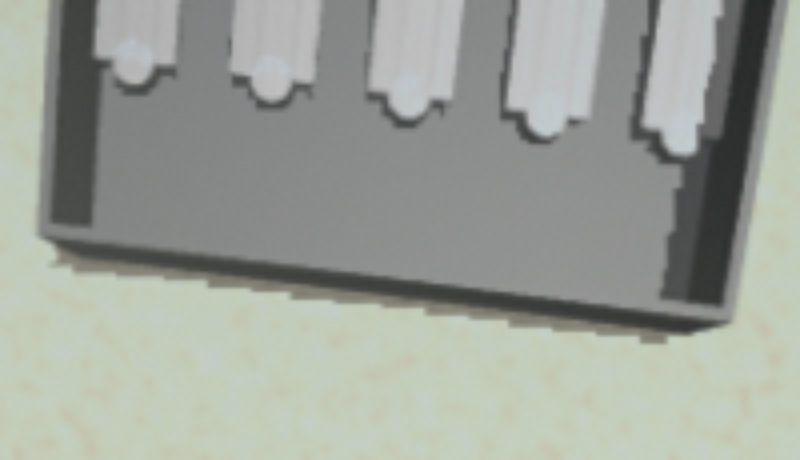

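```bash
cat > c.py <<'E'
from h import *
import pickle
from scipy.optimize import least_squares
cal=pickle.load(open('last.pkl','rb'))
np.set_printoptions(precision=4,suppress=True)
px=np.array([(40,238),(733,318),(135,85),(272,103),(408,122),(546,137),(681,157)])/4+[225,0]-.4
M=np.array([(-.073,.109,.062),(-.073,-.109,.062)]+[(-.018,y,.018) for y in(.092,.046,0,-.046,-.092)])
def W(p): c,s=np.cos(p[2]),np.sin(p[2]);return np.c_[p[0]+c*M[:,0]-s*M[:,1],p[1]+s*M[:,0]+c*M[:,1],M[:,2]]
f=lambda p:(np.array([proj(cal,w) for w in W(p)])-px)
for sel in [slice(0,7),slice(0,2),slice(2,7)]:
    r=least_squares(lambda p:f(p)[sel].ravel(),[.56,.25,-.07]);print(r.x);print(f(r.x)[sel].T)
E
python3 c.py
```

```text
[ 0.5634  0.2417 -0.1135]
[[-0.1861  0.6833 -0.3879 -0.1693  0.2075 -0.1291 -0.0451]
 [-0.0868  1.0546  0.3842 -0.1058 -0.6568 -0.0388 -0.5206]]
[ 0.564   0.2425 -0.1078]
[[-0.5164  0.5231]
 [-0.022   0.0865]]
[ 0.5631  0.2415 -0.1183]
[[-0.242  -0.0357  0.3203 -0.045   0.0023]
 [ 0.2156 -0.0931 -0.4646  0.3307  0.0229]]
```

Case pose is (0.5635, 0.2417), yaw ≈ -0.115, and the rim and the noses agree within 1 mm. Now over to the sliders.

>>> {"fn": "arm_command", "kwargs": {"commands": [{"tx": 0.1,"ty": 0.13,"tz": 0,"twist": 0},{"tx": 0.2,"ty": 0.26,"tz": 0,"twist": 0},{"tx": 0.2,"ty": 0.4,"tz": 0,"twist": 0},{"tx": 0.2,"ty": 0.54,"tz": 0,"twist": 0},{"tx": 0.2,"ty": 0.68,"tz": 0,"twist": 0},{"tx": 0.2,"ty": 0.8,"tz": 0,"twist": 0},{"tx": 0.2,"ty": 0.9,"tz": 0,"twist": 0},{"tx": 0.2,"ty": 1.0,"tz": 0,"twist": 0}]}}

```text
t: 4.62
eef_pos: [0.4241, -0.0011, 0.3025]
ee_rot: [-3.141, -0.001, -0.0]
force: [1.2, -0.5, 0.1]
width: 0.0437
gripper_force: 0.0
```

>>> {"fn": "arm_command", "kwargs": {"commands": [{"tx": 0,"ty": 0.14,"tz": 0,"twist": 0},{"tx": 0,"ty": 0.28,"tz": 0,"twist": 0},{"tx": 0,"ty": 0.42,"tz": 0,"twist": 0},{"tx": 0,"ty": 0.56,"tz": 0,"twist": 0},{"tx": 0,"ty": 0.7,"tz": 0,"twist": 0},{"tx": 0,"ty": 0.8,"tz": 0,"twist": 0},{"tx": 0,"ty": 0.9,"tz": 0,"twist": 0},{"tx": 0,"ty": 1.0,"tz": 0,"twist": 0}]}}

```text
t: 5.28
eef_pos: [0.4242, -0.2512, 0.3023]
ee_rot: [3.142, -0.0, -0.0]
force: [-0.0, 0.3, -0.0]
width: 0.0435
gripper_force: 0.0
```

>>> {"fn": "arm_command", "kwargs": {"commands": [{"tx": 0,"ty": 0.1,"tz": 0,"twist": 0},{"tx": 0,"ty": 0.2,"tz": 0,"twist": 0},{"tx": 0,"ty": 0.24,"tz": 0,"twist": 0},{"tx": 0,"ty": 0.24,"tz": 0,"twist": 0},{"tx": 0,"ty": 0.24,"tz": 0,"twist": 0},{"tx": 0,"ty": 0.24,"tz": 0,"twist": 0},{"tx": 0,"ty": 0.24,"tz": 0,"twist": 0},{"tx": 0,"ty": 0.24,"tz": 0,"twist": 0}]}}

```text
t: 5.95
eef_pos: [0.4247, -0.3087, 0.3026]
ee_rot: [3.141, -0.001, 0.002]
force: [0.0, -0.1, 0.5]
width: 0.0445
gripper_force: 0.0
```

```bash
python3 b.py w4.png
```

```text
5.95 [ 0.4247 -0.3087  0.3026] [ 3.1415 -0.0007  0.0016] 0.04445978460127189 [ 0.017  -0.074   0.4873]
[[ 0.0025 -0.9612 -0.2759  0.4995]
 [-1.     -0.0023 -0.001  -0.3088]
 [ 0.0003  0.2759 -0.9612  0.4854]
 [ 0.      0.      0.      1.    ]] [320.9187   0.     321.8541]
slider1_mid 0.75 [355.  39.] [ 0.583  -0.3521  0.025 ]
slider1_mid 0.49 [130.  96.] [ 0.5117 -0.0408  0.025 ]
cover_grip 0.89 [130.  95.] [ 0.5124 -0.0419  0.028 ]
cover_grip 0.57 [266.  42.] [ 0.579  -0.2353  0.028 ]
```

View pics/w4.png

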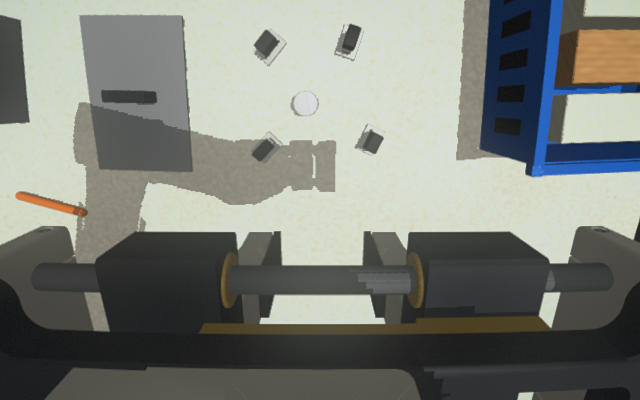

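```bash
cat > fit.py <<'E'
from h import *
import pickle
from scipy.optimize import minimize
np.set_printoptions(precision=4,suppress=True)
def fit(img,cal,uv,z0=0.,half=24,thr=75,dbg=None):
    u,v=map(int,uv);S=4
    l,t=max(u-half,0),max(v-half,0);c=img[t:v+half,l:u+half].max(2)
    b=cv2.resize(c,None,fx=S,fy=S,interpolation=cv2.INTER_CUBIC)
    m=(b<thr).astype(np.uint8)
    n,lab,stt,cen=cv2.connectedComponentsWithStats(m)
    ok=[i for i in range(1,n) if stt[i,4]>60*16/4]
    if not ok: return None
    k=min(ok,key=lambda i:np.hypot(*(cen[i]-S*(np.array([u-l,v-t])))))
    m=(lab==k).astype(np.uint8)
    P=np.array([(x,y,z) for x in(-.013,.013) for y in(-.008,.008) for z in(.02,.05)])
    def hull(p):
        c,s=np.cos(p[2]),np.sin(p[2])
        q=np.array([proj(cal,(p[0]+c*a-s*b_,p[1]+s*a+c*b_,z+z0)) for a,b_,z in P])
        return cv2.convexHull((((q-[l,t])+.5)*S-.5).astype(np.float32))
    def cost(p):
        f=np.zeros_like(m);cv2.fillConvexPoly(f,np.round(hull(p)*16).astype(np.int32),1,shift=4)
        return -(f&m).sum()/max((f|m).sum(),1)
    c0=at(cal,(cen[k]+.5)/S-.5+[l,t],.037+z0)
    best=None
    for y in np.arange(-1.5,1.5,.3):
        r=minimize(cost,[c0[0],c0[1],y],method='Nelder-Mead',options=dict(initial_simplex=np.array([c0[0],c0[1],y])+np.array([[0,0,0],[.004,0,0],[0,.004,0],[0,0,.2]])))
        if best is None or r.fun<best.fun: best=r
    p=best.x;p[2]=(p[2]+np.pi/2)%np.pi-np.pi/2
    return p,-best.fun,m.sum()/16
if __name__=='__main__':
    f=np.load('last.npy');cal=pickle.load(open('last.pkl','rb'))
    for uv in [(268,45),(350,40),(266,148),(370,140)]: print(uv,fit(f,cal,uv))
E
python3 fit.py; python3 -c "
from h import *
save(np.load('last.npy'),'w4c.png',(240,10,400,170),4)"
```

```text
(268, 45) (array([ 0.594 , -0.2409, -1.542 ]), np.float64(-0.0), np.float64(30.0625))
(350, 40) (array([ 0.6006, -0.3245,  0.5786]), np.float64(-0.0), np.float64(199.0625))
(266, 148) (array([ 0.4453, -0.2036,  0.5305]), np.float64(-0.0), np.float64(81.5625))
(370, 140) Nonefit.py:22: RuntimeWarning: overflow encountered in scalar negative
  return -(f&m).sum()/max((f|m).sum(),1)
```

View pics/w4c.png

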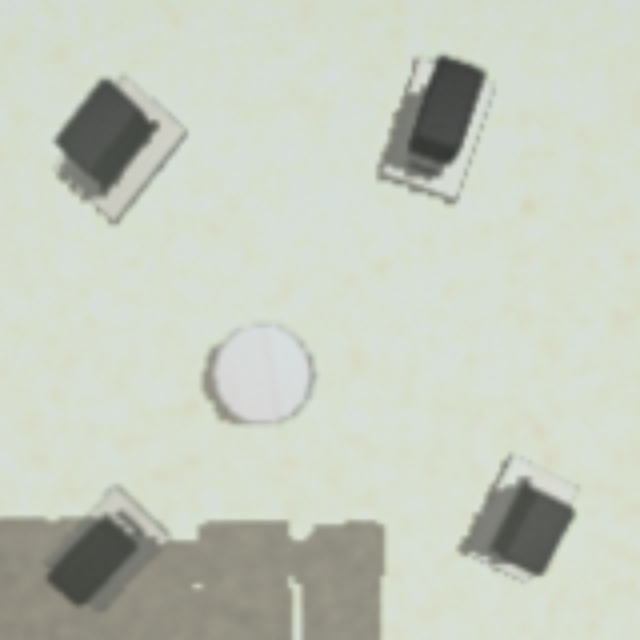

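The crop shows four sliders with black blocks and pale steel feet, and none is yellow. They are at w4 pixels A(266,44), B(351,38), C(264,149) and D(372,140), with the tin at (305,103). I'll fix the fit's unsigned arithmetic.

```bash
sed -i 's/return -(f&m).sum()\/max((f|m).sum(),1)/return -float((f\&m).sum())\/float(max((f|m).sum(),1))/; s/thr=75/thr=88/' fit.py; python3 fit.py
```

```text
(268, 45) (array([ 0.5757, -0.2368, -0.7735]), np.float64(0.8235859637878545), np.float64(321.4375))
(350, 40) (array([ 0.5819, -0.3459, -0.3757]), np.float64(0.8485947416137806), np.float64(292.5))
(266, 148) (array([ 0.4365, -0.2262, -0.8501]), np.float64(0.848512173128945), np.float64(236.25))
(370, 140) (array([ 0.4483, -0.3789, -0.5055]), np.float64(0.33044196612969845), np.float64(100.0))
```

```bash
cat > t.py <<'E'
from fit import *
f=np.load('last.npy');cal=pickle.load(open('last.pkl','rb'))
for thr in (75,100,110):
  for uv in [(266,44),(351,38),(264,149),(373,142)]: print(thr,fit(f,cal,uv,thr=thr))
print(f[135:150,366:384].max(2))
E
python3 t.py
```

```text
75 (array([ 0.5697, -0.2572,  0.9114]), np.float64(0.0965391621129326), np.float64(30.0625))
75 (array([ 0.5817, -0.3459, -0.3781]), np.float64(0.5785649409627611), np.float64(199.0625))
75 (array([ 0.4333, -0.2237, -0.8609]), np.float64(0.2935222672064777), np.float64(81.5625))
75 None
100 (array([ 0.5749, -0.2367, -0.7174]), np.float64(0.8914431673052363), np.float64(350.0))
100 (array([ 0.5823, -0.3457, -0.3302]), np.float64(0.8929347826086956), np.float64(308.0625))
100 (array([ 0.4365, -0.226 , -0.8001]), np.float64(0.9105923805329222), np.float64(259.0625))
100 (array([ 0.4483, -0.3789, -0.4821]), np.float64(0.8533168520807581), np.float64(259.0))
110 (array([ 0.575 , -0.2362, -0.7257]), np.float64(0.9208062212347247), np.float64(365.0625))
110 (array([ 0.5823, -0.3457, -0.3292]), np.float64(0.9269571506056771), np.float64(321.1875))
110 (array([ 0.4369, -0.2262, -0.7641]), np.float64(0.9318766066838047), np.float64(277.75))
110 (array([ 0.4483, -0.3791, -0.4821]), np.float64(0.9018922254216372), np.float64(274.4375))
[[127 121  95  80  78  77  80  82  91  91  89  87  91 118 14
[... 365 characters left out ...]
 91  91  87  89 135 207]
 [ 81  78  79  81  88  90  92  92  91  92  93  91  90  90  87 103 197 224]
 [ 79  79  80  84  90  91  91  92  91  92  92  91  89  88  90 137 217 225]
 [ 77  77  80  87  91  92  93  93  92  91  91  91  90  88 116 199 223 224]
 [ 79  79  84  91  91  92  92  91  91  91  92  91  87  93 164 220 225 224]
 [ 79  79  86  92  92  91  91  91  90  91  91  88  87 115 204 225 224 223]
 [ 79  85  90  92  91  91  90  91  90  89  90  87  92 164 220 226 224 224]
 [ 80  88  92  92  91  92  91  91  90  90  88  85 116 205 225 225 223 223]
 [ 82  91  91  91  92  90  89  90  88  87  87  92 163 220 225 224 224 224]
 [ 87  84  87  90  89  91  89  90  88  88  84 113 204 224 224 223 223 223]]
```

```bash
cat >> h.py <<'E'
def go(x,y,z,yaw):
    st=get_state();p=np.array(st['eef_pos']);Rm=R.from_euler('xyz',st['ee_rot']).as_matrix()
    y0=np.arctan2(Rm[1,0],Rm[0,0]);d=np.array([x,y,z])-p;c,s=np.cos(y0),np.sin(y0)
    tw=-(yaw-y0);tw=(tw+np.pi)%(2*np.pi)-np.pi
    a=np.array([c*d[0]+s*d[1],s*d[0]-c*d[1],-d[2]])/.25
    print('go tx ty tz twist',np.round(a,3),round(tw/np.pi,4),'| rows',np.linalg.norm(d)/.0417,abs(np.degrees(tw))/7.16,'q',np.round(st['q'],2),'F',np.round(st['force'],1),'w',round(st['width'],4),'t',round(st['t'],1))
E
python3 -c "
from h import *
import pickle
cal=pickle.load(open('last.pkl','rb'))
print(at(cal,(482,150),0),at(cal,(535,170),.1),at(cal,(480,150),.1))
go(.4483,-.379,.021,-.482)
go(.5823,-.3457,.021,-.33)
go(.575,-.2364,.021,-.72)
"
```

```text
[ 0.4333472  -0.55451697  0.        ] [ 0.42271756 -0.57551339  0.1       ] [ 0.44694991 -0.50141129  0.1       ]
go tx ty tz twist [0.095 0.279 1.125] 0.1536 | rows 6.9736180725379775 3.862465191894277 q [-0.26  0.06 -0.15 -0.   -1.36  1.83] F [ 0.3 -0.8  0.3] w 0.0438 t 6.3
go tx ty tz twist [0.631 0.146 1.125] 0.1053 | rows 7.784010576051847 2.6461302078176683 q [-0.26  0.06 -0.15 -0.   -1.36  1.83] F [ 0.3 -0.8  0.3] w 0.0438 t 6.3
go tx ty tz twist [ 0.602 -0.291  1.125] 0.2294 | rows 7.848416834270207 5.766989706435282 q [-0.26  0.06 -0.15 -0.   -1.36  1.83] F [ 0.3 -0.8  0.3] w 0.0438 t 6.3
```

>>> {"fn": "arm_command", "kwargs": {"commands": [{"tx": 0.02,"ty": 0.06,"tz": 0.12,"twist": 0.035},{"tx": 0.04,"ty": 0.12,"tz": 0.24,"twist": 0.07},{"tx": 0.06,"ty": 0.18,"tz": 0.36,"twist": 0.105},{"tx": 0.08,"ty": 0.24,"tz": 0.48,"twist": 0.14},{"tx": 0.095,"ty": 0.279,"tz": 0.6,"twist": 0.154},{"tx": 0.095,"ty": 0.279,"tz": 0.73,"twist": 0.154},{"tx": 0.095,"ty": 0.279,"tz": 0.73,"twist": 0.154},{"tx": 0.095,"ty": 0.279,"tz": 0.73,"twist": 0.154}]}}

```text
t: 6.97
eef_pos: [0.4471, -0.379, 0.1186]
ee_rot: [3.141, 0.004, -0.483]
force: [0.2, -0.5, 0.7]
width: 0.0439
gripper_force: 0.0
```

```bash
cat > g.py <<'E'
import sys
from h import *
go(*map(float,sys.argv[1:5]))
if len(sys.argv)>5:
    save(grab_frame('wrist'),sys.argv[5])
E
python3 g.py .4483 -.379 .021 -.482 w5.png
```

```text
go tx ty tz twist [ 0.004 -0.002  0.391] -0.0004 | rows 2.3417084302741364 0.009883199624264394 q [-0.37  0.28 -0.3   0.   -0.99  1.46] F [ 0.2 -0.5  0.7] w 0.0439 t 7.0
```

View pics/w5.png

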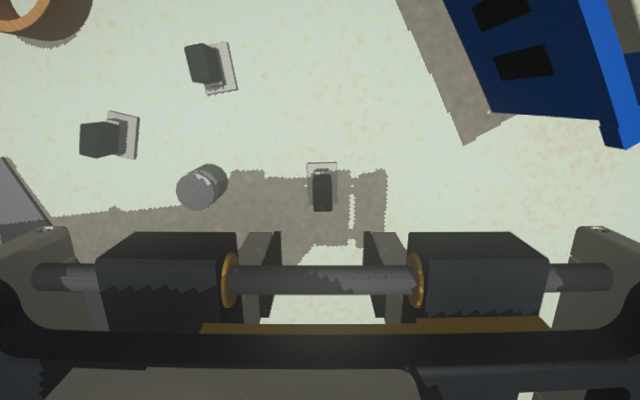

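Slider D at (322,190) is aligned and centred between the fingers, so I'll descend and grip.

>>> {"fn": "arm_command", "kwargs": {"commands": [{"tx": 0.002,"ty": 0,"tz": 0.1,"twist": 0},{"tx": 0.004,"ty": 0,"tz": 0.2,"twist": 0},{"tx": 0.004,"ty": 0,"tz": 0.3,"twist": 0},{"tx": 0.004,"ty": 0,"tz": 0.36,"twist": 0},{"tx": 0.004,"ty": 0,"tz": 0.39,"twist": 0},{"tx": 0.004,"ty": 0,"tz": 0.39,"twist": 0},{"tx": 0.004,"ty": 0,"tz": 0.39,"twist": 0},{"tx": 0.004,"ty": 0,"tz": 0.39,"twist": 0}]}}

```text
t: 7.68
eef_pos: [0.4507, -0.3804, 0.0245]
ee_rot: [3.142, -0.003, -0.483]
force: [-0.2, 0.0, 0.1]
width: 0.0439
gripper_force: 0.0
```

>>> {"fn": "arm_command", "kwargs": {"commands": [{"tx": 0,"ty": 0,"tz": 0,"twist": 0},{"tx": 0,"ty": 0,"tz": 0,"twist": 0},{"tx": 0,"ty": 0,"tz": 0,"twist": 0},{"tx": 0,"ty": 0,"tz": 0,"twist": 0},{"tx": 0,"ty": 0,"tz": 0,"twist": 0},{"tx": 0,"ty": 0,"tz": 0,"twist": 0},{"tx": 0,"ty": 0,"tz": 0,"twist": 0},{"tx": 0,"ty": 0,"tz": 0,"twist": 0}], "claw": 0, "grip_force": 25}}

```text
t: 8.35
eef_pos: [0.4492, -0.3799, 0.0224]
ee_rot: [3.141, -0.0, -0.483]
force: [-0.5, 0.4, 3.0]
width: 0.0152
gripper_force: 24.9
```

>>> {"fn": "arm_command", "kwargs": {"commands": [{"tx": 0,"ty": 0,"tz": -0.08,"twist": 0},{"tx": 0,"ty": 0,"tz": -0.2,"twist": 0},{"tx": 0,"ty": 0,"tz": -0.32,"twist": 0},{"tx": 0,"ty": 0,"tz": -0.44,"twist": 0},{"tx": 0,"ty": 0,"tz": -0.56,"twist": 0},{"tx": 0,"ty": 0,"tz": -0.6,"twist": 0},{"tx": 0,"ty": 0,"tz": -0.6,"twist": 0},{"tx": 0,"ty": 0,"tz": -0.6,"twist": 0}]}}

```text
t: 9.02
eef_pos: [0.4491, -0.3794, 0.1721]
ee_rot: [-3.141, -0.0, -0.484]
force: [-0.3, 0.4, -1.0]
width: 0.0153
gripper_force: 24.9
```

```bash
python3 g.py .52 .235 .17 -.115
```

```text
go tx ty tz twist [-0.892 -2.308  0.008] -0.1173 | rows 14.83237554145011 2.950067367621032 q [-0.37  0.24 -0.23 -0.   -1.1   1.46] F [-0.3  0.4 -1. ] w 0.0153 t 9.0
```

Gripped: opening 15 mm and the slider lifted. I'll carry it to track 2 first.

>>> {"fn": "arm_command", "kwargs": {"commands": [{"tx": -0.03,"ty": -0.08,"tz": 0,"twist": -0.015},{"tx": -0.07,"ty": -0.19,"tz": 0,"twist": -0.035},{"tx": -0.11,"ty": -0.3,"tz": 0,"twist": -0.055},{"tx": -0.15,"ty": -0.42,"tz": 0,"twist": -0.075},{"tx": -0.19,"ty": -0.53,"tz": 0,"twist": -0.09},{"tx": -0.23,"ty": -0.64,"tz": 0,"twist": -0.105},{"tx": -0.27,"ty": -0.75,"tz": 0,"twist": -0.117},{"tx": -0.303,"ty": -0.835,"tz": 0,"twist": -0.117}]}}

```text
t: 9.68
eef_pos: [0.478, -0.1577, 0.1703]
ee_rot: [-3.141, 0.003, -0.113]
force: [0.0, -0.4, -1.1]
width: 0.0153
gripper_force: 24.9
```

>>> {"fn": "arm_command", "kwargs": {"commands": [{"tx": 0,"ty": -0.1,"tz": 0,"twist": 0},{"tx": 0,"ty": -0.2,"tz": 0,"twist": 0},{"tx": 0,"ty": -0.3,"tz": 0,"twist": 0},{"tx": 0,"ty": -0.4,"tz": 0,"twist": 0},{"tx": -0.01,"ty": -0.5,"tz": 0,"twist": 0},{"tx": -0.01,"ty": -0.6,"tz": 0,"twist": 0},{"tx": -0.012,"ty": -0.7,"tz": 0,"twist": 0},{"tx": -0.012,"ty": -0.77,"tz": 0,"twist": 0}]}}

```text
t: 10.35
eef_pos: [0.4974, 0.0334, 0.1704]
ee_rot: [3.14, 0.003, -0.115]
force: [0.1, 1.4, -2.2]
width: 0.0154
gripper_force: 24.9
```

>>> {"fn": "arm_command", "kwargs": {"commands": [{"tx": 0,"ty": -0.1,"tz": 0,"twist": 0},{"tx": 0,"ty": -0.2,"tz": 0,"twist": 0},{"tx": 0,"ty": -0.3,"tz": 0,"twist": 0},{"tx": 0,"ty": -0.42,"tz": 0,"twist": 0},{"tx": -0.01,"ty": -0.54,"tz": 0,"twist": 0},{"tx": -0.01,"ty": -0.66,"tz": 0,"twist": 0},{"tx": -0.012,"ty": -0.77,"tz": 0,"twist": 0},{"tx": -0.012,"ty": -0.77,"tz": 0,"twist": 0}]}}

```text
t: 11.02
eef_pos: [0.5174, 0.2269, 0.1698]
ee_rot: [3.14, 0.002, -0.113]
force: [0.4, -0.7, -0.6]
width: 0.0152
gripper_force: 24.9
```

```bash
python3 g.py .5172 .2239 .1 -.115 w6.png
```

```text
go tx ty tz twist [0.    0.012 0.279] 0.0005 | rows 1.6747389553593812 0.012565595852917945 q [ 0.76  0.2  -0.28 -0.   -1.09  0.7 ] F [ 0.4 -0.7 -0.6] w 0.0152 t 11.0
```

View pics/w6.png

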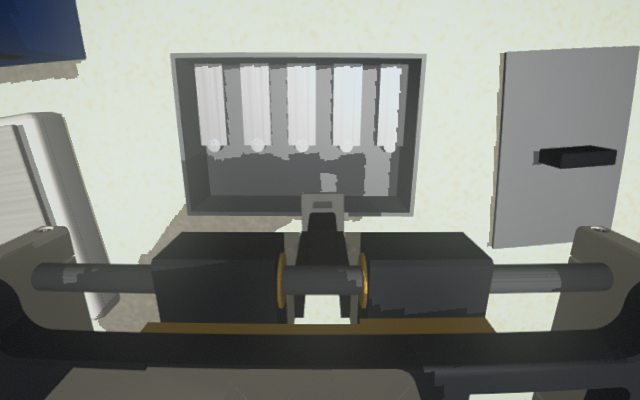

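The held slider is at (322,210), squarely aligned with the case; noses are level at row ~152, so the yaw is right. I'll refine the lateral position numerically from the lip-strip edges.

```bash
cat > s.py <<'E'
from h import *
np.set_printoptions(precision=4,suppress=True)
cal=calibration('wrist');f=grab_frame('wrist').astype(float).mean(2)
for v in (80,100,120,138):
    r=f[v-2:v+3].mean(0);e=[]
    for u in range(180,420):
        a,b=r[u],r[u+1]
        if (a-165)*(b-165)<0: e.append((u+(165-a)/(b-a),np.sign(b-a)))
    out=[]
    for (u,s),(u2,s2) in zip(e,e[1:]):
        if s>0 and s2<0 and u2-u>15:
            P=[at(cal,(w,v),.018) for w in (u,u2)]
            q=[]
            for p in P:
                d=p[:2]-[.5635,.2417];c,sn=np.cos(-.115),np.sin(-.115);q+=[c*d[0]+sn*d[1],-sn*d[0]+c*d[1]]
            out.append(np.round([u,u2,q[0]*1e3,q[1]*1e3,q[3]*1e3],1))
    print(v,*out)
for u in (257,302,346): print(u,np.round(f[140:164,u]))
E
python3 s.py
```

```text
80 [193.4 220.1  53.2 105.2  78.5] [237.4 266.5  52.8  61.2  32.3] [284.4 327.2  52.6  14.5 -27.7] [330.9 372.1  52.7 -31.4 -72.1] [377.6 397.5  52.9 -77.5 -97.4]
100 [195.3 221.3  33.9 105.2  78.7] [238.7 267.3  33.6  61.1  32.2] [284.7 313.8  33.5  14.8 -14.4] [330.6 371.4  33.5 -31.3 -72.1] [376.6 396.6  33.8 -77.5 -97.6]
120 [197.1 222.6  14.2 105.2  78.9] [240.1 268.   13.9  60.9  32.4] [285.2 313.7  13.8  14.8 -14.2] [330.5 371.1  13.9 -31.3 -72.7] [375.7 395.6  14.1 -77.4 -97.8]
138 [198.8 224.   -4.2 105.2  78.8] [241.1 268.5  -4.3  61.   32.5] [285.5 314.4  -4.4  15.  -14.8] [330.6 370.   -4.3 -31.5 -72.3] [374.9 394.7  -4.1 -77.4 -98. ]
257 [221. 219. 219. 221. 220. 213. 210. 209. 209. 210. 207. 170. 151. 145.
 109.  93.  94.  95.  93.  94.  94.  91.  93.  93.]
302 [217. 216. 216. 217. 217. 218. 218. 219. 219. 220. 218. 177. 159. 152.
 108.  94.  96.  97.  97.  94.  94.  94.  94.  94.]
346 [223. 223. 221. 222. 221. 222. 223. 223. 222. 223. 222. 197. 168. 160.
 110.  96.  96.  96.  97.  95.  96.  95.  96.  95.]
```

```bash
cat > s2.py <<'E'
from h import *
np.set_printoptions(precision=1,suppress=True)
st=get_state();cal=calibration('wrist');f=grab_frame('wrist').astype(float).mean(2)
p=np.array(st['eef_pos']);yw=st['ee_rot'][2];c,s=np.cos(yw),np.sin(yw)
for x,y,z in [(.02,.014,-.0164),(.02,-.014,-.0164),(.013,.008,.0276),(.013,-.008,.0276),(.013,.008,-.0024),(.013,-.008,-.0024)]:
    print((x,y,z),proj(cal,p+[c*x-s*y,s*x+c*y,z]))
for v in (198,206,222,230): print(v,np.round(f[v,296:350]).astype(int))
print(np.round(f[185:245,323]).astype(int))
E
python3 s2.py
```

```text
(0.02, 0.014, -0.0164) [299.6 192. ]
(0.02, -0.014, -0.0164) [343. 192.]
(0.013, 0.008, 0.0276) [306.  227.8]
(0.013, -0.008, 0.0276) [336.8 227.8]
(0.013, 0.008, -0.0024) [308.2 209.3]
(0.013, -0.008, -0.0024) [334.5 209.3]
198 [ 69  68  68  69  69  96 115 116 116 116 117 119 118 118 116 116 116 115
 114 115 113 113 114 112 115 114 114 113 115 115 115 114 114 114 117 117
 116 117 117 116 117 115 117 117 117 118 116 103  82  72  71  71  71  71]
206 [ 67  66  68  67  69  96 113 115 115 115 116 118 117 117 116 114 100  85
  82  82  81  82  81  82  81  81  82  82  82  81  83  82  82  83  82  84
 105 115 115 115 115 116 116 116 115 117 116 102  81  71  70  70  70  71]
222 [218 219 219 218 218 179 126 111 113 113 116 115  82  45  42  40  43  42
  44  41  43  43  45  44  43  43  42  45  44  45  43  43  44  44  44  45
  44  44  43  49  97 114 115 115 115 113 113 128 196 218 219 219 221 220]
230 [222 222 221 221 219 191 138 112 112 112 101  69  43  42  42  43  41  42
  42  43  45  43  41  45  44  45  42  43  43  45  45  44  43  44  45  43
  45  46  43  43  57  98 113 112 114 113 110 127 200 222 222 222 221 221]
[149 149 149 148 149 148 147  95  88 111 114 114 113 113 115 113 101  86
  85  85  82  82  84 103 112 113 112  79  49  45  45  43  45  42  44  45
  42  45  42  43  42  40  41  43  42  43  43  43  44  43  43  44  42  44
  45  44  44  43  41  42]
```

The held foot sits 0.65 mm and the strips 0.5 mm off prediction, both in the same sense, so I add 1.2 mm along the case's +y. Lowering onto the apron.

>>> {"fn": "arm_command", "kwargs": {"commands": [{"tx": 0,"ty": 0.007,"tz": 0.1,"twist": 0},{"tx": 0,"ty": 0.007,"tz": 0.2,"twist": 0},{"tx": 0,"ty": 0.007,"tz": 0.3,"twist": 0},{"tx": 0,"ty": 0.007,"tz": 0.4,"twist": 0},{"tx": 0,"ty": 0.007,"tz": 0.48,"twist": 0},{"tx": 0,"ty": 0.007,"tz": 0.53,"twist": 0},{"tx": 0,"ty": 0.007,"tz": 0.56,"twist": 0},{"tx": 0,"ty": 0.007,"tz": 0.56,"twist": 0}]}}

```text
t: 11.83
eef_pos: [0.5163, 0.2198, 0.0303]
ee_rot: [3.139, 0.003, -0.117]
force: [-0.0, -1.0, -1.3]
width: 0.015
gripper_force: 24.9
```

```bash
python3 g.py .5172 .2251 .029 -.115
```

```text
go tx ty tz twist [ 0.001 -0.022  0.005] -0.0007 | rows 0.13318421695971683 0.017733196605080305 q [ 0.75  0.35 -0.45 -0.   -0.78  0.7 ] F [-0.  -1.  -1.3] w 0.015 t 11.8
```

>>> {"fn": "arm_command", "kwargs": {"commands": [{"tx": 0,"ty": 0,"tz": 0,"twist": 0},{"tx": 0,"ty": 0,"tz": 0,"twist": 0},{"tx": 0,"ty": 0,"tz": 0,"twist": 0},{"tx": 0,"ty": 0,"tz": 0,"twist": 0},{"tx": 0,"ty": 0,"tz": 0,"twist": 0},{"tx": 0,"ty": 0,"tz": 0,"twist": 0},{"tx": 0,"ty": 0,"tz": 0,"twist": 0},{"tx": 0,"ty": 0,"tz": 0,"twist": 0}]}}

```text
t: 12.5
eef_pos: [0.5175, 0.2217, 0.0324]
ee_rot: [-3.141, -0.0, -0.116]
force: [0.8, 0.1, -1.0]
width: 0.0155
gripper_force: 24.9
```

```bash
python3 g.py .5172 .2251 .029 -.115
```

```text
go tx ty tz twist [-0.003 -0.013  0.014] -0.0002 | rows 0.11486865470249291 0.0059469074761575105 q [ 0.75  0.35 -0.45  0.   -0.78  0.7 ] F [ 0.8  0.1 -1. ] w 0.0155 t 12.5
```

>>> {"fn": "arm_command", "kwargs": {"commands": [{"tx": -0.003,"ty": -0.013,"tz": 0.014,"twist": 0},{"tx": -0.003,"ty": -0.013,"tz": 0.014,"twist": 0},{"tx": -0.003,"ty": -0.013,"tz": 0.014,"twist": 0},{"tx": -0.003,"ty": -0.013,"tz": 0.014,"twist": 0},{"tx": -0.003,"ty": -0.013,"tz": 0.014,"twist": 0},{"tx": -0.003,"ty": -0.013,"tz": 0.014,"twist": 0},{"tx": -0.003,"ty": -0.013,"tz": 0.014,"twist": 0},{"tx": -0.003,"ty": -0.013,"tz": 0.014,"twist": 0}]}}

```text
t: 13.17
eef_pos: [0.5171, 0.225, 0.0288]
ee_rot: [-3.142, -0.0, -0.116]
force: [0.4, 0.5, -1.3]
width: 0.0151
gripper_force: 24.9
```

>>> {"fn": "arm_command", "kwargs": {"commands": [{"tx": 0.02,"ty": 0,"tz": 0,"twist": 0},{"tx": 0.04,"ty": 0,"tz": 0,"twist": 0},{"tx": 0.06,"ty": 0,"tz": 0,"twist": 0},{"tx": 0.08,"ty": 0,"tz": 0,"twist": 0},{"tx": 0.1,"ty": 0,"tz": 0,"twist": 0},{"tx": 0.12,"ty": 0,"tz": 0,"twist": 0},{"tx": 0.12,"ty": 0,"tz": 0,"twist": 0},{"tx": 0.12,"ty": 0,"tz": 0,"twist": 0}]}}

```text
t: 13.83
eef_pos: [0.5471, 0.2213, 0.0285]
ee_rot: [3.141, 0.0, -0.116]
force: [-0.7, -0.3, -2.2]
width: 0.0153
gripper_force: 24.9
```

```bash
python3 g.py .6095 .2144 .029 -.115
```

```text
go tx ty tz twist [ 0.251 -0.002 -0.002] -0.0004 | rows 1.5057792875767502 0.01112989799169358 q [ 0.72  0.39 -0.39 -0.   -0.79  0.74] F [-0.7 -0.3 -2.2] w 0.0153 t 13.8
```

It entered the channel without force. On to the stop.

>>> {"fn": "arm_command", "kwargs": {"commands": [{"tx": 0.04,"ty": -0.001,"tz": 0,"twist": 0},{"tx": 0.08,"ty": -0.002,"tz": 0,"twist": 0},{"tx": 0.12,"ty": -0.002,"tz": 0,"twist": 0},{"tx": 0.16,"ty": -0.002,"tz": 0,"twist": 0},{"tx": 0.2,"ty": -0.002,"tz": 0,"twist": 0},{"tx": 0.22,"ty": -0.002,"tz": 0,"twist": 0},{"tx": 0.23,"ty": -0.002,"tz": 0,"twist": 0},{"tx": 0.23,"ty": -0.002,"tz": 0,"twist": 0}]}}

```text
t: 14.5
eef_pos: [0.6045, 0.2151, 0.0284]
ee_rot: [3.141, 0.0, -0.117]
force: [-0.3, 0.0, -1.4]
width: 0.015
gripper_force: 24.9
```

>>> {"fn": "arm_command", "kwargs": {"commands": [{"tx": 0.005,"ty": 0,"tz": 0,"twist": 0},{"tx": 0.01,"ty": 0,"tz": 0,"twist": 0},{"tx": 0.015,"ty": 0,"tz": 0,"twist": 0},{"tx": 0.02,"ty": 0,"tz": 0,"twist": 0},{"tx": 0.025,"ty": 0,"tz": 0,"twist": 0},{"tx": 0.03,"ty": 0,"tz": 0,"twist": 0},{"tx": 0.03,"ty": 0,"tz": 0,"twist": 0},{"tx": 0.03,"ty": 0,"tz": 0,"twist": 0}]}}

```text
t: 15.17
eef_pos: [0.6112, 0.2145, 0.0287]
ee_rot: [3.141, 0.001, -0.116]
force: [-2.0, 0.9, -0.1]
width: 0.0148
gripper_force: 24.9
```

>>> {"fn": "arm_command", "kwargs": {"commands": [{"tx": 0.004,"ty": 0,"tz": 0,"twist": 0},{"tx": 0.008,"ty": 0,"tz": 0,"twist": 0},{"tx": 0.012,"ty": 0,"tz": 0,"twist": 0},{"tx": 0.012,"ty": 0,"tz": 0,"twist": 0},{"tx": 0.012,"ty": 0,"tz": 0,"twist": 0},{"tx": 0.012,"ty": 0,"tz": 0,"twist": 0},{"tx": 0.012,"ty": 0,"tz": 0,"twist": 0},{"tx": 0.012,"ty": 0,"tz": 0,"twist": 0}]}}

```text
t: 15.83
eef_pos: [0.6136, 0.214, 0.0285]
ee_rot: [3.141, 0.001, -0.116]
force: [-5.0, 1.4, 1.9]
width: 0.0151
gripper_force: 25.0
```

>>> {"fn": "arm_command", "kwargs": {"commands": [{"tx": 0.004,"ty": 0,"tz": 0,"twist": 0},{"tx": 0.008,"ty": 0,"tz": 0,"twist": 0},{"tx": 0.012,"ty": 0,"tz": 0,"twist": 0},{"tx": 0.012,"ty": 0,"tz": 0,"twist": 0},{"tx": 0.012,"ty": 0,"tz": 0,"twist": 0},{"tx": 0.012,"ty": 0,"tz": 0,"twist": 0},{"tx": 0.012,"ty": 0,"tz": 0,"twist": 0},{"tx": 0.012,"ty": 0,"tz": 0,"twist": 0}]}}

```text
t: 16.5
eef_pos: [0.6149, 0.2135, 0.0285]
ee_rot: [3.14, 0.004, -0.116]
force: [-11.6, 3.2, 7.5]
width: 0.0153
gripper_force: 25.0
```

Contact with the stop: 11 N, rising. Relax, lower 1 mm, release with a narrow opening, and rise.

>>> {"fn": "arm_command", "kwargs": {"commands": [{"tx": -0.008,"ty": 0,"tz": 0.004,"twist": 0},{"tx": -0.008,"ty": 0,"tz": 0.004,"twist": 0},{"tx": -0.008,"ty": 0,"tz": 0.004,"twist": 0},{"tx": -0.008,"ty": 0,"tz": 0.004,"twist": 0},{"tx": -0.008,"ty": 0,"tz": 0.004,"twist": 0},{"tx": -0.008,"ty": 0,"tz": 0.004,"twist": 0},{"tx": -0.008,"ty": 0,"tz": 0.004,"twist": 0},{"tx": -0.008,"ty": 0,"tz": 0.004,"twist": 0}]}}

```text
t: 17.17
eef_pos: [0.6148, 0.2138, 0.0285]
ee_rot: [3.141, 0.001, -0.116]
force: [-7.5, 0.5, 8.0]
width: 0.0152
gripper_force: 25.0
```

>>> {"fn": "arm_command", "kwargs": {"commands": [{"tx": 0,"ty": 0,"tz": 0,"twist": 0},{"tx": 0,"ty": 0,"tz": 0,"twist": 0},{"tx": 0,"ty": 0,"tz": 0,"twist": 0},{"tx": 0,"ty": 0,"tz": 0,"twist": 0},{"tx": 0,"ty": 0,"tz": -0.05,"twist": 0},{"tx": 0,"ty": 0,"tz": -0.15,"twist": 0},{"tx": 0,"ty": 0,"tz": -0.25,"twist": 0},{"tx": 0,"ty": 0,"tz": -0.35,"twist": 0}], "claw": 0.27}}

```text
t: 17.83
eef_pos: [0.6157, 0.2139, 0.1171]
ee_rot: [3.141, -0.0, -0.116]
force: [0.8, -0.0, -0.7]
width: 0.0237
gripper_force: 0.0
```

>>> {"fn": "arm_command", "kwargs": {"commands": [{"tx": -0.1,"ty": 0.05,"tz": -0.1,"twist": 0},{"tx": -0.2,"ty": 0.1,"tz": -0.2,"twist": 0},{"tx": -0.3,"ty": 0.15,"tz": -0.2,"twist": 0},{"tx": -0.4,"ty": 0.2,"tz": -0.2,"twist": 0},{"tx": -0.46,"ty": 0.2,"tz": -0.2,"twist": 0},{"tx": -0.46,"ty": 0.2,"tz": -0.2,"twist": 0},{"tx": -0.46,"ty": 0.2,"tz": -0.2,"twist": 0},{"tx": -0.46,"ty": 0.2,"tz": -0.2,"twist": 0}]}}

```text
t: 18.5
eef_pos: [0.4963, 0.178, 0.1662]
ee_rot: [-3.141, -0.001, -0.115]
force: [0.9, 0.1, -0.5]
width: 0.0236
gripper_force: 0.0
```

```bash
cat > v.py <<'E'
from h import *
from fit import fit
import sys
np.set_printoptions(precision=4,suppress=True)
st=get_state();cal=calibration('wrist');f=grab_frame('wrist')
C=np.array([.5635,.2425]);c,s=np.cos(-.115),np.sin(-.115)
for k in sys.argv[2:]:
    yk=-.069+.046*(int(k)-1);P=C+[c*.049-s*yk,s*.049+c*yk];uv=proj(cal,[*P,.042])
    r=fit(f,cal,uv,z0=.005,thr=95)
    if r: d=r[0][:2]-C;print(k,'case mm',np.round(1e3*np.array([c*d[0]+s*d[1],-s*d[0]+c*d[1]]),1),'yaw',r[0][2],r[1],uv)
    else: print(k,'none',uv)
save(f,sys.argv[1])
go(.4368,-.2262,.15,-.77)
E
python3 v.py w7.png 2
```

```text
2 case mm [ 54.4 -23. ] yaw -0.04760333366497904 0.6493754337265788 [267.506  65.558]
go tx ty tz twist [-0.05   1.634  0.063] 0.2083 | rows 9.805551835597234 5.235617965389046 q [ 0.72  0.14 -0.37  0.   -1.06  0.74] F [-0.4 -0.5 -0.1] w 0.0237 t 18.6
```

View pics/w7.png

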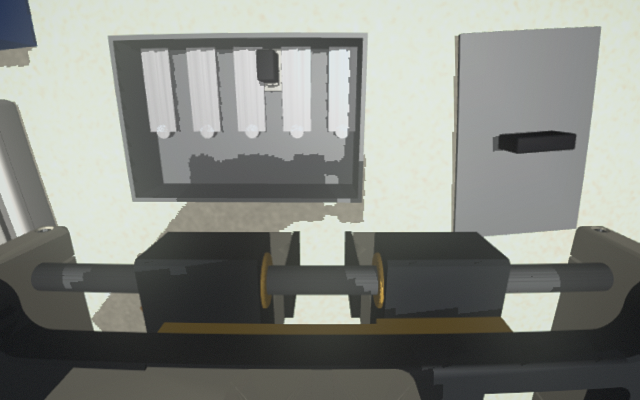

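Slider stands in track 2 against the far wall, block at (268,66), foot's rear edge at (271,90). Next is slider C.

>>> {"fn": "arm_command", "kwargs": {"commands": [{"tx": 0,"ty": 0.1,"tz": 0,"twist": 0.02},{"tx": 0,"ty": 0.22,"tz": 0,"twist": 0.04},{"tx": -0.01,"ty": 0.34,"tz": 0,"twist": 0.06},{"tx": -0.01,"ty": 0.46,"tz": 0,"twist": 0.08},{"tx": -0.02,"ty": 0.58,"tz": 0,"twist": 0.1},{"tx": -0.02,"ty": 0.7,"tz": 0,"twist": 0.1},{"tx": -0.025,"ty": 0.82,"tz": 0,"twist": 0.1},{"tx": -0.025,"ty": 0.82,"tz": 0,"twist": 0.1}], "claw": 0.5}}

```text
t: 19.22
eef_pos: [0.4648, -0.0288, 0.165]
ee_rot: [3.14, 0.001, -0.433]
force: [0.4, 0.5, -0.2]
width: 0.0439
gripper_force: 0.0
```

```bash
python3 g.py .4368 -.2262 .15 -.77
```

```text
go tx ty tz twist [0.23  0.764 0.06 ] 0.1073 | rows 4.794751063515919 2.696688644714062 q [ 0.36  0.04 -0.49  0.   -1.05  0.77] F [ 0.4  0.5 -0.2] w 0.0439 t 19.2
```

>>> {"fn": "arm_command", "kwargs": {"commands": [{"tx": 0.04,"ty": 0.13,"tz": 0.01,"twist": 0.02},{"tx": 0.08,"ty": 0.26,"tz": 0.02,"twist": 0.04},{"tx": 0.12,"ty": 0.4,"tz": 0.03,"twist": 0.06},{"tx": 0.16,"ty": 0.54,"tz": 0.05,"twist": 0.08},{"tx": 0.2,"ty": 0.66,"tz": 0.06,"twist": 0.107},{"tx": 0.23,"ty": 0.764,"tz": 0.06,"twist": 0.107},{"tx": 0.23,"ty": 0.764,"tz": 0.06,"twist": 0.107},{"tx": 0.23,"ty": 0.764,"tz": 0.06,"twist": 0.107}]}}

```text
t: 19.88
eef_pos: [0.4382, -0.2243, 0.1497]
ee_rot: [3.141, 0.001, -0.769]
force: [-0.1, 0.5, -0.4]
width: 0.0439
gripper_force: 0.0
```

```bash
cat > hv.py <<'E'
import sys
from fit import *
p=list(map(float,sys.argv[1:4]))
cal=calibration('wrist');f=grab_frame('wrist');uv=proj(cal,[p[0],p[1],.037])
r=fit(f,cal,uv,thr=112,half=45);print('pred px',uv,r)
q=r[0] if r and r[1]>.75 and np.hypot(*(r[0][:2]-p[:2]))<.02 else p
go(q[0],q[1],.0215,q[2])
E
python3 hv.py .4368 -.2262 -.77
```

```text
pred px [324.1694 185.0614] (array([ 0.4371, -0.2259, -0.7342]), np.float64(0.7668601324286766), np.float64(742.25))
go tx ty tz twist [0.003 0.011 0.513] -0.0108 | rows 3.078702218245885 0.27027488417454515 q [-0.07  0.1  -0.46  0.   -1.01  0.87] F [-0.2 -0.4 -0. ] w 0.0435 t 19.9
```

>>> {"fn": "arm_command", "kwargs": {"commands": [{"tx": 0.003,"ty": 0.011,"tz": 0.12,"twist": -0.01},{"tx": 0.003,"ty": 0.011,"tz": 0.24,"twist": -0.01},{"tx": 0.003,"ty": 0.011,"tz": 0.35,"twist": -0.01},{"tx": 0.003,"ty": 0.011,"tz": 0.44,"twist": -0.01},{"tx": 0.003,"ty": 0.011,"tz": 0.49,"twist": -0.01},{"tx": 0.003,"ty": 0.011,"tz": 0.513,"twist": -0.01},{"tx": 0.003,"ty": 0.011,"tz": 0.513,"twist": -0.01},{"tx": 0.003,"ty": 0.011,"tz": 0.513,"twist": -0.01}]}}

```text
t: 20.6
eef_pos: [0.4376, -0.2249, 0.0224]
ee_rot: [3.142, -0.0, -0.733]
force: [0.4, 0.4, 0.4]
width: 0.0436
gripper_force: 0.0
```

>>> {"fn": "arm_command", "kwargs": {"commands": [{"tx": 0,"ty": 0,"tz": 0,"twist": 0},{"tx": 0,"ty": 0,"tz": 0,"twist": 0},{"tx": 0,"ty": 0,"tz": 0,"twist": 0},{"tx": 0,"ty": 0,"tz": 0,"twist": 0},{"tx": 0,"ty": 0,"tz": 0,"twist": 0},{"tx": 0,"ty": 0,"tz": 0,"twist": 0},{"tx": 0,"ty": 0,"tz": 0,"twist": 0},{"tx": 0,"ty": 0,"tz": 0,"twist": 0}], "claw": 0}}

```text
t: 21.27
eef_pos: [0.437, -0.2255, 0.0223]
ee_rot: [-3.142, -0.0, -0.735]
force: [-1.8, 0.3, 4.1]
width: 0.0154
gripper_force: 24.9
```

>>> {"fn": "arm_command", "kwargs": {"commands": [{"tx": 0,"ty": 0,"tz": -0.08,"twist": 0},{"tx": 0,"ty": 0,"tz": -0.2,"twist": 0},{"tx": 0,"ty": 0,"tz": -0.32,"twist": 0},{"tx": 0,"ty": 0,"tz": -0.44,"twist": 0},{"tx": 0,"ty": 0,"tz": -0.56,"twist": 0},{"tx": 0,"ty": 0,"tz": -0.6,"twist": 0},{"tx": 0,"ty": 0,"tz": -0.6,"twist": 0},{"tx": 0,"ty": 0,"tz": -0.6,"twist": 0}]}}

```text
t: 21.93
eef_pos: [0.4367, -0.2251, 0.1718]
ee_rot: [-3.141, -0.0, -0.735]
force: [-0.6, -0.6, -1.2]
width: 0.0156
gripper_force: 24.9
```

```bash
python3 g.py .5224 .2707 .17 -.115
```

```text
go tx ty tz twist [-1.076 -1.701  0.007] -0.1974 | rows 12.065034921972556 4.962042227014566 q [-0.08  0.08 -0.43 -0.   -1.07  0.91] F [-0.6 -0.6 -1.2] w 0.0156 t 21.9
```

>>> {"fn": "arm_command", "kwargs": {"commands": [{"tx": -0.05,"ty": -0.08,"tz": 0,"twist": -0.03},{"tx": -0.12,"ty": -0.19,"tz": 0,"twist": -0.06},{"tx": -0.19,"ty": -0.3,"tz": 0,"twist": -0.09},{"tx": -0.26,"ty": -0.42,"tz": 0,"twist": -0.12},{"tx": -0.33,"ty": -0.53,"tz": 0,"twist": -0.15},{"tx": -0.4,"ty": -0.64,"tz": 0,"twist": -0.18},{"tx": -0.46,"ty": -0.73,"tz": 0,"twist": -0.197},{"tx": -0.5,"ty": -0.8,"tz": 0,"twist": -0.197}]}}

```text
t: 22.6
eef_pos: [0.4771, 0.0088, 0.1701]
ee_rot: [3.141, 0.003, -0.111]
force: [0.2, -0.1, -0.4]
width: 0.0153
gripper_force: 24.9
```

```bash
python3 g.py .5224 .2707 .17 -.115
```

```text
go tx ty tz twist [ 0.064 -1.061  0.   ] 0.0012 | rows 6.374493262913282 0.02971041146461045 q [ 0.43  0.06 -0.45 -0.   -1.06  1.03] F [ 0.2 -0.1 -0.4] w 0.0153 t 22.6
```

>>> {"fn": "arm_command", "kwargs": {"commands": [{"tx": 0.01,"ty": -0.15,"tz": 0,"twist": 0},{"tx": 0.02,"ty": -0.31,"tz": 0,"twist": 0},{"tx": 0.03,"ty": -0.47,"tz": 0,"twist": 0},{"tx": 0.04,"ty": -0.63,"tz": 0,"twist": 0},{"tx": 0.05,"ty": -0.79,"tz": 0,"twist": 0},{"tx": 0.06,"ty": -0.92,"tz": 0,"twist": 0},{"tx": 0.064,"ty": -1.0,"tz": 0,"twist": 0},{"tx": 0.064,"ty": -1.0,"tz": 0,"twist": 0}]}}

```text
t: 23.27
eef_pos: [0.5227, 0.2563, 0.1693]
ee_rot: [3.139, 0.002, -0.113]
force: [0.7, 0.1, -0.2]
width: 0.0151
gripper_force: 24.9
```

>>> {"fn": "arm_command", "kwargs": {"commands": [{"tx": 0,"ty": -0.05,"tz": 0,"twist": 0},{"tx": 0,"ty": -0.05,"tz": 0.1,"twist": 0},{"tx": 0,"ty": -0.05,"tz": 0.2,"twist": 0},{"tx": 0,"ty": -0.05,"tz": 0.28,"twist": 0},{"tx": 0,"ty": -0.05,"tz": 0.28,"twist": 0},{"tx": 0,"ty": -0.05,"tz": 0.28,"twist": 0},{"tx": 0,"ty": -0.05,"tz": 0.28,"twist": 0},{"tx": 0,"ty": -0.05,"tz": 0.28,"twist": 0}]}}

```text
t: 23.93
eef_pos: [0.5253, 0.2662, 0.1035]
ee_rot: [-3.14, -0.002, -0.116]
force: [-0.2, 0.3, -0.8]
width: 0.0154
gripper_force: 24.9
```

```bash
python3 g.py .5224 .2707 .029 -.115;python3 s2.py | sed -n 1,3p; python3 g.py .5224 .2707 .029 -.115
```

```text
go tx ty tz twist [-0.014 -0.017  0.298] -0.0003 | rows 1.7918944030062451 0.007445033995337224 q [ 0.8   0.3  -0.32  0.   -0.95  0.65] F [-0.2  0.3 -0.8] w 0.0154 t 23.9
(0.02, 0.014, -0.0164) [299.7 192. ]
(0.02, -0.014, -0.0164) [343.1 192.1]
(0.013, 0.008, 0.0276) [305.7 227.5]
go tx ty tz twist [-0.013 -0.017  0.298] -0.0003 | rows 1.7918493121163663 0.008493696547062451 q [ 0.8   0.3  -0.32  0.   -0.95  0.65] F [ 1.2  0.7 -0.3] w 0.0152 t 24.0
```

>>> {"fn": "arm_command", "kwargs": {"commands": [{"tx": -0.013,"ty": -0.017,"tz": 0.08,"twist": 0},{"tx": -0.013,"ty": -0.017,"tz": 0.16,"twist": 0},{"tx": -0.013,"ty": -0.017,"tz": 0.23,"twist": 0},{"tx": -0.013,"ty": -0.017,"tz": 0.28,"twist": 0},{"tx": -0.013,"ty": -0.017,"tz": 0.298,"twist": 0},{"tx": -0.013,"ty": -0.017,"tz": 0.298,"twist": 0},{"tx": -0.013,"ty": -0.017,"tz": 0.298,"twist": 0},{"tx": -0.013,"ty": -0.017,"tz": 0.298,"twist": 0}]}}

```text
t: 24.65
eef_pos: [0.5223, 0.2709, 0.0286]
ee_rot: [-3.14, -0.001, -0.116]
force: [-0.7, -0.2, -0.4]
width: 0.0154
gripper_force: 25.0
```

```bash
python3 g.py .5224 .2707 .029 -.115
```

```text
go tx ty tz twist [ 0.     0.001 -0.002] -0.0003 | rows 0.011131601001297307 0.006950225358798596 q [ 0.81  0.38 -0.39  0.   -0.79  0.64] F [-0.7 -0.2 -0.4] w 0.0154 t 24.6
```

>>> {"fn": "arm_command", "kwargs": {"commands": [{"tx": 0.02,"ty": 0,"tz": 0,"twist": 0},{"tx": 0.04,"ty": 0,"tz": 0,"twist": 0},{"tx": 0.06,"ty": 0,"tz": 0,"twist": 0},{"tx": 0.08,"ty": 0,"tz": 0,"twist": 0},{"tx": 0.1,"ty": 0,"tz": 0,"twist": 0},{"tx": 0.12,"ty": 0,"tz": 0,"twist": 0},{"tx": 0.12,"ty": 0,"tz": 0,"twist": 0},{"tx": 0.12,"ty": 0,"tz": 0,"twist": 0}]}}

```text
t: 25.32
eef_pos: [0.5518, 0.2667, 0.0273]
ee_rot: [3.141, 0.0, -0.116]
force: [0.5, 0.6, 1.0]
width: 0.0152
gripper_force: 25.0
```

>>> {"fn": "arm_command", "kwargs": {"commands": [{"tx": 0.04,"ty": 0,"tz": 0,"twist": 0},{"tx": 0.08,"ty": 0,"tz": 0,"twist": 0},{"tx": 0.12,"ty": 0,"tz": 0,"twist": 0},{"tx": 0.16,"ty": 0,"tz": 0,"twist": 0},{"tx": 0.2,"ty": 0,"tz": 0,"twist": 0},{"tx": 0.22,"ty": 0,"tz": 0,"twist": 0},{"tx": 0.23,"ty": 0,"tz": 0,"twist": 0},{"tx": 0.23,"ty": 0,"tz": 0,"twist": 0}]}}

```text
t: 25.98
eef_pos: [0.6094, 0.2604, 0.0277]
ee_rot: [-3.141, -0.001, -0.116]
force: [0.2, -1.6, 0.9]
width: 0.0004
gripper_force: 0.0
```

>>> {"fn": "arm_command", "kwargs": {"commands": [{"tx": 0.008,"ty": 0,"tz": 0,"twist": 0},{"tx": 0.016,"ty": 0,"tz": 0,"twist": 0},{"tx": 0.024,"ty": 0,"tz": 0,"twist": 0},{"tx": 0.032,"ty": 0,"tz": 0,"twist": 0},{"tx": 0.04,"ty": 0,"tz": 0,"twist": 0},{"tx": 0.04,"ty": 0,"tz": 0,"twist": 0},{"tx": 0.04,"ty": 0,"tz": 0,"twist": 0},{"tx": 0.04,"ty": 0,"tz": 0,"twist": 0}]}}

```text
t: 26.65
eef_pos: [0.6185, 0.259, 0.0275]
ee_rot: [3.142, 0.0, -0.116]
force: [0.7, 0.2, 0.1]
width: 0.0006
gripper_force: 0.0
```

The gripper lost the slider mid-push (opening 0), so I'll rise and look.

>>> {"fn": "arm_command", "kwargs": {"commands": [{"tx": 0,"ty": 0,"tz": -0.12,"twist": 0},{"tx": 0,"ty": 0,"tz": -0.25,"twist": 0},{"tx": 0,"ty": 0,"tz": -0.4,"twist": 0},{"tx": -0.1,"ty": 0,"tz": -0.55,"twist": 0},{"tx": -0.2,"ty": 0,"tz": -0.55,"twist": 0},{"tx": -0.3,"ty": 0,"tz": -0.55,"twist": 0},{"tx": -0.4,"ty": 0,"tz": -0.55,"twist": 0},{"tx": -0.4,"ty": 0,"tz": -0.55,"twist": 0}]}}

```text
t: 27.32
eef_pos: [0.5157, 0.2707, 0.1659]
ee_rot: [-3.14, 0.0, -0.115]
force: [-0.0, -0.6, -0.0]
width: 0.0003
gripper_force: 0.0
```

```bash
python3 -c "
from h import *
import pickle
cal=calibration('wrist');f=grab_frame('wrist');np.save('last.npy',f);pickle.dump(cal,open('last.pkl','wb'))
print(get_state()['eef_pos'])
save(f,'w8.png',(120,20,420,240),2.6)"
```

```text
[0.51748254 0.27097253 0.16597983]
```

View pics/w8.png

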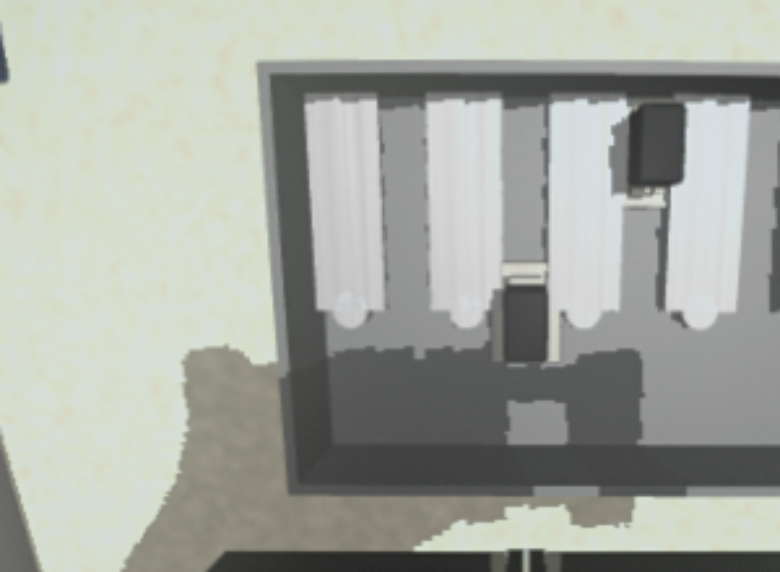

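Slider C sits straight in track 3's mouth, only about 18 mm in (block at crop (525,325)), and is laterally centred. It caught and slipped out of the fingers. I'll regrip harder and push more slowly.

```bash
python3 -c "
from fit import *
cal=pickle.load(open('last.pkl','rb'));f=np.load('last.npy')
C=np.array([.5635,.2429]);c,s=np.cos(-.115),np.sin(-.115)
r=fit(f,cal,(120+525/2.6,20+325/2.6),z0=.005,thr=70);print(r)
d=r[0][:2]-C;print(1e3*np.array([c*d[0]+s*d[1],-s*d[0]+c*d[1]]))
go(r[0][0],r[0][1],.0285,-.115)
# front foot edge row check
u=int(120+525/2.6); print(np.round(f[112:162,u].mean(1)).astype(int))
for v in range(116,126): print(v,(at(cal,(u,v),.011)[:2]-C)@[c,s])
"
```

```text
(array([ 0.5371,  0.2691, -0.182 ]), np.float64(0.10115081768625075), np.float64(44.9375))
[-29.2174  22.9722]
go tx ty tz twist [ 0.079 -0.001  0.55 ] 0.0003 | rows 3.3306244024605056 0.008250026505802172 q [ 0.82  0.24 -0.25 -0.   -1.09  0.64] F [-0.5  0.3  0.9] w 0.0004 t 27.4
[157 157 158 157 158 158 158 155 135 182 206 208 207 182 140 191 205 122
  67  65  69  76  79  78  77  76  77  77  75  76  77  76  75  75  76  75
  75  75  73  74  72  71  73  71  70  70  67  96 141 101]
116 0.011896656915438944
117 0.010894680837302235
118 0.009891234902249555
119 0.008886312875515265
120 0.007879908499161037
121 0.006872015491878496
122 0.0058626275487910955
123 0.004851738341255268
124 0.0038393415166600754
125 0.0028254306982256933
```

```bash
python3 g.py .5532 .2673 .029 -.115
```

```text
go tx ty tz twist [ 0.144 -0.002  0.548] 0.0003 | rows 3.3958644427207485 0.008250026505802172 q [ 0.82  0.24 -0.25 -0.   -1.09  0.64] F [-0.5  0.3  0.9] w 0.0004 t 27.4
```

>>> {"fn": "arm_command", "kwargs": {"commands": [{"tx": 0.07,"ty": -0.002,"tz": 0.02,"twist": 0},{"tx": 0.144,"ty": -0.002,"tz": 0.06,"twist": 0},{"tx": 0.144,"ty": -0.002,"tz": 0.15,"twist": 0},{"tx": 0.144,"ty": -0.002,"tz": 0.28,"twist": 0},{"tx": 0.144,"ty": -0.002,"tz": 0.4,"twist": 0},{"tx": 0.144,"ty": -0.002,"tz": 0.5,"twist": 0},{"tx": 0.144,"ty": -0.002,"tz": 0.548,"twist": 0},{"tx": 0.144,"ty": -0.002,"tz": 0.548,"twist": 0}], "claw": 0.35}}

```text
t: 28.03
eef_pos: [0.5538, 0.2655, 0.0248]
ee_rot: [3.137, 0.004, -0.117]
force: [-0.2, -0.1, 0.5]
width: 0.0306
gripper_force: 0.0
```

>>> {"fn": "arm_command", "kwargs": {"commands": [{"tx": 0,"ty": 0,"tz": 0,"twist": 0},{"tx": 0,"ty": 0,"tz": 0,"twist": 0},{"tx": 0,"ty": 0,"tz": 0,"twist": 0},{"tx": 0,"ty": 0,"tz": 0,"twist": 0},{"tx": 0,"ty": 0,"tz": 0,"twist": 0},{"tx": 0,"ty": 0,"tz": 0,"twist": 0},{"tx": 0,"ty": 0,"tz": 0,"twist": 0},{"tx": 0,"ty": 0,"tz": 0,"twist": 0}], "claw": 0, "grip_force": 40}}

```text
t: 28.7
eef_pos: [0.5575, 0.2675, 0.0323]
ee_rot: [-3.139, -0.005, -0.115]
force: [0.1, -3.6, 17.2]
width: 0.0004
gripper_force: 8.8
```

>>> {"fn": "arm_command", "kwargs": {"commands": [{"tx": 0,"ty": 0,"tz": -0.004,"twist": 0},{"tx": 0.005,"ty": 0,"tz": -0.004,"twist": 0},{"tx": 0.01,"ty": 0,"tz": -0.004,"twist": 0},{"tx": 0.02,"ty": 0,"tz": -0.004,"twist": 0},{"tx": 0.03,"ty": 0,"tz": -0.004,"twist": 0},{"tx": 0.04,"ty": 0,"tz": -0.004,"twist": 0},{"tx": 0.04,"ty": 0,"tz": -0.004,"twist": 0},{"tx": 0.04,"ty": 0,"tz": -0.004,"twist": 0}]}}

```text
t: 29.37
eef_pos: [0.5653, 0.265, 0.0334]
ee_rot: [3.142, -0.002, -0.115]
force: [-9.4, -6.2, 26.2]
width: 0.0007
gripper_force: 11.7
```

The slider leans backwards, so the fingers shut in front of the block. Up at once.

>>> {"fn": "arm_command", "kwargs": {"commands": [{"tx": 0,"ty": 0,"tz": -0.05,"twist": 0},{"tx": 0,"ty": 0,"tz": -0.12,"twist": 0},{"tx": 0,"ty": 0,"tz": -0.25,"twist": 0},{"tx": 0,"ty": 0,"tz": -0.4,"twist": 0},{"tx": -0.1,"ty": 0,"tz": -0.55,"twist": 0},{"tx": -0.2,"ty": 0,"tz": -0.55,"twist": 0},{"tx": -0.2,"ty": 0,"tz": -0.55,"twist": 0},{"tx": -0.2,"ty": 0,"tz": -0.55,"twist": 0}]}}

```text
t: 30.03
eef_pos: [0.515, 0.2724, 0.1692]
ee_rot: [-3.138, -0.003, -0.114]
force: [0.4, 0.4, 0.1]
width: 0.0005
gripper_force: 0.0
```

```bash
python3 -c "
from h import *
import pickle
cal=calibration('wrist');f=grab_frame('wrist');np.save('last.npy',f);pickle.dump(cal,open('last.pkl','wb'))
g=grab_frame('scene')
print(get_state()['eef_pos'])
a=cv2.resize(f[20:240,160:420],None,fx=1.54,fy=1.54);b=cv2.resize(g[150:230,325:435],None,fx=3.6,fy=3.6)
c=np.zeros((max(a.shape[0],b.shape[0]),a.shape[1]+b.shape[1],3),np.uint8);c[:a.shape[0],:a.shape[1]]=a;c[:b.shape[0],a.shape[1]:]=b
print(a.shape,c.shape);save(c,'w9.png')"
```

```text
[0.51552508 0.27184527 0.16738796]
(339, 400, 3) (339, 796, 3)
```

View pics/w9.png

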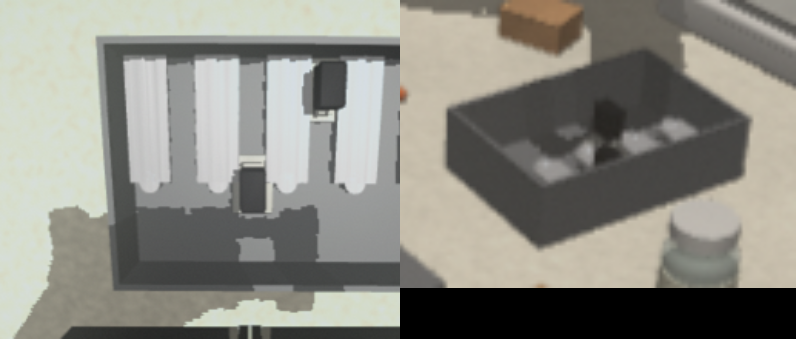

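```bash
cat > tl.py <<'E'
from h import *
import pickle
np.set_printoptions(precision=1,suppress=True)
cal=pickle.load(open('last.pkl','rb'));f=np.load('last.npy').astype(float).mean(2)
C=np.array([.5635,.2425]);c,s=np.cos(-.115),np.sin(-.115)
def rows(cx,yk,tilt,z0=.005):
    out=[]
    for x,z in [(.02,.006),(-.02,.006),(.015,.02),(.013,.02),(.013,.05),(-.013,.05),(-.013,.02)]:
        X=x*np.cos(tilt)+z*np.sin(tilt)+cx;Z=-x*np.sin(tilt)+z*np.cos(tilt)+z0
        out.append(proj(cal,[C[0]+c*X-s*yk,C[1]+s*X+c*yk,Z])[1])
    return np.array(out)
print('footF footR neckF blkFlow blkFtop blkRtop blkRlow')
for cx in(-.013,-.02,-.03): 
    for t in(0,-.1,-.2): print(cx,t,rows(cx,.023,t))
print('T2',rows(.049,-.023,0))
u=int(160+253/1.54);print(u,np.round(f[112:172,u]).astype(int))
u=int(160+330/1.54);print(u,np.round(f[50:102,u]).astype(int));u-=6;print(u,np.round(f[50:102,u]).astype(int))
E
python3 tl.py
```

```text
footF footR neckF blkFlow blkFtop blkRtop blkRlow
-0.013 0 [120.2 158.4 126.  128.  130.4 158.6 153.8]
-0.013 -0.1 [121.  158.6 128.2 130.2 136.1 163.5 155.5]
-0.013 -0.2 [122.  158.5 130.5 132.5 141.8 168.1 157. ]
-0.02 0 [127.1 164.9 133.1 135.1 138.1 166.  160.6]
-0.02 -0.1 [127.9 165.  135.3 137.3 143.7 170.8 162.2]
-0.02 -0.2 [128.9 164.9 137.6 139.5 149.4 175.3 163.7]
-0.03 0 [136.7 174.  143.  145.  149.  176.4 170.2]
-0.03 -0.1 [137.6 174.  145.3 147.2 154.6 181.1 171.7]
-0.03 -0.2 [138.6 173.9 147.6 149.5 160.2 185.4 173.1]
T2 [56.8 98.4 60.3 62.5 58.2 89.4 90.8]
324 [158 158 156 157 156 157 158 155 156 197 207 208 203 151 190 204 132  71
  63  70  77  77  76  79  77  78  77  76  77  77  76  77  77  75  76  75
  74  74  72  73  73  72  71  70  69  66  94 146 147 101  88  88  89  90
  87  89  90  87  88  88]
374 [ 59  59  61  60  61  62  62  75 101  91  59  68  71  72  72  73  72  73
  74  74  74  74  74  75  75  75  75  76  75  76  76  77  75  76  75  75
  76  74  71  58  63 133 211 207 195 217 218 218 193 143 157 160]
368 [ 59  62  61  61  64  62  62  74 101  95  66  53  54  55  57  58  59  58
  59  60  59  60  62  62  61  63  63  64  65  67  65  67  66  68  68  68
  69  70  68  60  56  88 158 189 126 162 214 216 187 139 156 162]
```

The projected model fits an upright slider at case x = -13 mm, and slider 1 at x = 49 mm (fully home). I'll retry the grasp in small steps with low force and look before closing.

```bash
python3 g.py .5525 .2673 .030 -.115
```

```text
go tx ty tz twist [0.149 0.001 0.55 ] -0.0001 | rows 3.4136465802994 0.003356193531023394 q [ 0.82  0.23 -0.25  0.   -1.09  0.63] F [0.3 0.6 0.3] w 0.0001 t 30.1
```

>>> {"fn": "arm_command", "kwargs": {"commands": [{"tx": 0.07,"ty": 0.001,"tz": 0.05,"twist": 0},{"tx": 0.149,"ty": 0.001,"tz": 0.1,"twist": 0},{"tx": 0.149,"ty": 0.001,"tz": 0.2,"twist": 0},{"tx": 0.149,"ty": 0.001,"tz": 0.3,"twist": 0},{"tx": 0.149,"ty": 0.001,"tz": 0.34,"twist": 0},{"tx": 0.149,"ty": 0.001,"tz": 0.34,"twist": 0},{"tx": 0.149,"ty": 0.001,"tz": 0.34,"twist": 0},{"tx": 0.149,"ty": 0.001,"tz": 0.34,"twist": 0}], "claw": 0.4, "grip_force": 10}}

```text
t: 30.8
eef_pos: [0.5532, 0.2676, 0.0828]
ee_rot: [-3.141, -0.001, -0.115]
force: [-0.3, 0.9, 0.3]
width: 0.0349
gripper_force: 0.0
```

```bash
python3 -c "
from h import *
import pickle
cal=calibration('wrist');f=grab_frame('wrist');np.save('last.npy',f);pickle.dump(cal,open('last.pkl','wb'))
go(.5525,.2673,.030,-.115)
save(f,'w10.png',(220,60,420,230),3)"; python3 tl.py | sed -n 1,8p
```

```text
go tx ty tz twist [-0.003  0.002  0.212] -0.0002 | rows 1.273830851011963 0.0038222315943017126 q [ 0.77  0.36 -0.28  0.   -0.93  0.69] F [ 1.1  0.7 -0.5] w 0.035 t 30.9
footF footR neckF blkFlow blkFtop blkRtop blkRlow
-0.013 0 [173.8 220.3 184.  186.5 197.4 232.7 218.1]
-0.013 -0.1 [175.2 220.  187.  189.5 204.9 238.2 219.8]
-0.013 -0.2 [176.8 219.5 190.2 192.5 212.2 243.2 221.2]
-0.02 0 [182.2 228.  192.7 195.2 207.1 241.8 226.4]
-0.02 -0.1 [183.7 227.7 195.8 198.2 214.5 247.2 228. ]
-0.02 -0.2 [185.3 227.1 198.9 201.2 221.8 251.9 229.3]
-0.03 0 [194.  238.9 205.  207.4 220.7 254.5 237.9]
```

View pics/w10.png

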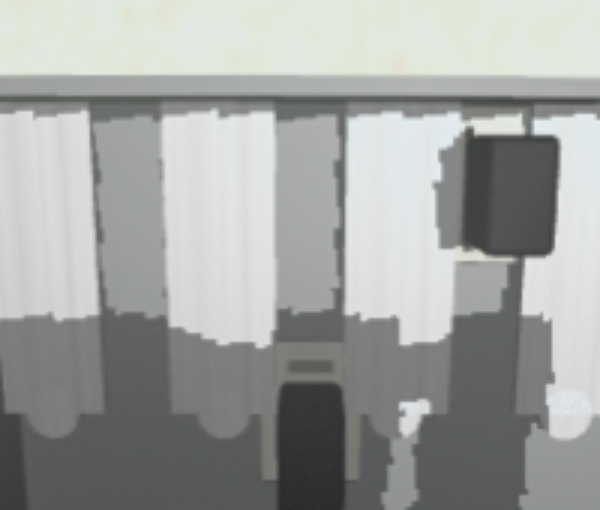

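The view shows the T3 slider upright at column 323, foot front at crop row 343, which matches x = -13 mm. Lower slowly, then close at 10 N.

>>> {"fn": "arm_command", "kwargs": {"commands": [{"tx": -0.003,"ty": 0.002,"tz": 0.04,"twist": 0},{"tx": -0.003,"ty": 0.002,"tz": 0.08,"twist": 0},{"tx": -0.003,"ty": 0.002,"tz": 0.12,"twist": 0},{"tx": -0.003,"ty": 0.002,"tz": 0.16,"twist": 0},{"tx": -0.003,"ty": 0.002,"tz": 0.19,"twist": 0},{"tx": -0.003,"ty": 0.002,"tz": 0.212,"twist": 0},{"tx": -0.003,"ty": 0.002,"tz": 0.212,"twist": 0},{"tx": -0.003,"ty": 0.002,"tz": 0.212,"twist": 0}]}}

```text
t: 31.52
eef_pos: [0.5514, 0.2665, 0.0281]
ee_rot: [3.141, 0.0, -0.116]
force: [-0.8, -0.3, 0.2]
width: 0.035
gripper_force: 0.0
```

>>> {"fn": "arm_command", "kwargs": {"commands": [{"tx": 0,"ty": 0,"tz": 0,"twist": 0},{"tx": 0,"ty": 0,"tz": 0,"twist": 0},{"tx": 0,"ty": 0,"tz": 0,"twist": 0},{"tx": 0,"ty": 0,"tz": 0,"twist": 0},{"tx": 0,"ty": 0,"tz": 0,"twist": 0},{"tx": 0,"ty": 0,"tz": 0,"twist": 0},{"tx": 0,"ty": 0,"tz": 0,"twist": 0},{"tx": 0,"ty": 0,"tz": 0,"twist": 0}], "claw": 0, "grip_force": 10}}

```text
t: 32.18
eef_pos: [0.5517, 0.2669, 0.0289]
ee_rot: [-3.141, -0.0, -0.116]
force: [-0.7, 0.1, 4.2]
width: 0.0157
gripper_force: 10.0
```

```bash
cat > tt.py <<'E'
from h import *
import pickle
cal=calibration('wrist');f=grab_frame('wrist');np.save('last.npy',f);pickle.dump(cal,open('last.pkl','wb'))
go(.5525,.2673,.030,-.115)
g=f.astype(float).mean(2)
for v in (180,190,200,210,220): print(v,np.round(g[v,296:350]).astype(int))
print(np.round(g[130:230,323]).astype(int))
E
python3 tt.py; python3 tl.py | sed -n 1,5p
```

```text
go tx ty tz twist [ 0.003 -0.002 -0.004] -0.0002 | rows 0.03400933316353534 0.00580243790980935 q [ 0.77  0.42 -0.34  0.   -0.82  0.69] F [-0.3 -0.6  5.3] w 0.0156 t 32.2
180 [210 214 216 217 217 215 215 216 216 217 218 163 104  98  98  99 100  98
  99  98 100  99  99  99  99  98  99  99  98  99 100  98  99  98  99 100
  99  98  98  99 109 123 127 127 125 126 126 128 129 127 127 127 127 125]
190 [124 126 127 127 127 126 127 125 126 125 127 118 121 123 122 122 121 121
 120 121 120 120 119 120 120 120 120 119 122 121 121 121 120 122 121 124
 121 121 120 117 114 121 125 124 124 124 126 125 125 125 124 125 124 124]
200 [121 122 124 126 126 124 124 124 124 123 123 117 121 124 123 123 111  95
  91  90  89  89  91  90  90  90  88  91  90  90  89  89  90  89  89  99
 116 121 121 116 119 122 122 122 121 121 123 123 123 123 123 122 122 120]
210 [119 121 121 124 124 122 122 122 122 121 121 117 106  77  53  51  52  52
  53  51  52  53  52  52  52  51  53  53  53  52  52  51  52  52  53  52
  52  51  56  82 110 121 120 120 119 120 122 122 121 122 122 121 118 119]
220 [107  95  91  90  92 103 116 
[... 164 characters left out ...]
9  91  90  96 112 118 118]
[169 169 168 168 168 168 167 168 168 167 167 167 167 166 166 167 167 166
 166 166 165 165 165 164 164 163 163 163 162 162 162 161 163 161 160 161
 160 160 160 160 159 159 158 131 103  99 100 100  98  98  99  98  99  98
  99  98  96  96  97 111 119 121 120 121 120 120 113  94  92  92  91  89
  90 110 117 119 118  84  56  51  53  51  52  51  47  51  49  50  49  47
  47  48  47  45  46  47  47  46  47  44]
footF footR neckF blkFlow blkFtop blkRtop blkRlow
-0.013 0 [189.2 245.8 203.  206.1 223.8 268.4 245.1]
-0.013 -0.1 [191.  245.3 206.9 209.9 233.6 275.  247. ]
-0.013 -0.2 [193.1 244.4 211.  213.8 243.  280.6 248.4]
-0.02 0 [199.5 255.1 213.9 216.9 236.2 279.8 255.1]
```

Gripped properly this time (15.7 mm). Firm up, lift a hair and push slowly.

>>> {"fn": "arm_command", "kwargs": {"commands": [{"tx": 0,"ty": 0,"tz": 0,"twist": 0},{"tx": 0,"ty": 0,"tz": 0,"twist": 0},{"tx": 0,"ty": 0,"tz": 0,"twist": 0},{"tx": 0,"ty": 0,"tz": -0.004,"twist": 0},{"tx": 0,"ty": 0,"tz": -0.004,"twist": 0},{"tx": 0,"ty": 0,"tz": -0.004,"twist": 0},{"tx": 0,"ty": 0,"tz": -0.004,"twist": 0},{"tx": 0,"ty": 0,"tz": -0.004,"twist": 0}], "grip_force": 25}}

```text
t: 32.9
eef_pos: [0.5512, 0.2664, 0.0291]
ee_rot: [3.141, 0.001, -0.116]
force: [-1.3, 0.5, -1.2]
width: 0.0147
gripper_force: 25.0
```

>>> {"fn": "arm_command", "kwargs": {"commands": [{"tx": 0.006,"ty": 0,"tz": 0,"twist": 0},{"tx": 0.012,"ty": 0,"tz": 0,"twist": 0},{"tx": 0.018,"ty": 0,"tz": 0,"twist": 0},{"tx": 0.024,"ty": 0,"tz": 0,"twist": 0},{"tx": 0.03,"ty": 0,"tz": 0,"twist": 0},{"tx": 0.036,"ty": 0,"tz": 0,"twist": 0},{"tx": 0.036,"ty": 0,"tz": 0,"twist": 0},{"tx": 0.036,"ty": 0,"tz": 0,"twist": 0}]}}

```text
t: 33.57
eef_pos: [0.5605, 0.2656, 0.0295]
ee_rot: [-3.142, 0.0, -0.116]
force: [0.2, -0.8, -1.7]
width: 0.0147
gripper_force: 25.0
```

>>> {"fn": "arm_command", "kwargs": {"commands": [{"tx": 0.012,"ty": 0,"tz": 0,"twist": 0},{"tx": 0.026,"ty": 0,"tz": 0,"twist": 0},{"tx": 0.04,"ty": 0,"tz": 0,"twist": 0},{"tx": 0.054,"ty": 0,"tz": 0,"twist": 0},{"tx": 0.068,"ty": 0,"tz": 0,"twist": 0},{"tx": 0.08,"ty": 0,"tz": 0,"twist": 0},{"tx": 0.09,"ty": 0,"tz": 0,"twist": 0},{"tx": 0.09,"ty": 0,"tz": 0,"twist": 0}]}}

```text
t: 34.23
eef_pos: [0.5833, 0.2629, 0.0294]
ee_rot: [3.142, -0.0, -0.116]
force: [0.1, 0.8, -1.0]
width: 0.0143
gripper_force: 25.0
```

```bash
python3 tt.py | tail -8
```

```text
46  49  46  48  47  47  46  49  47  48  48  48  48  48  47  48  49  48
  46  46  46  47  72 110 121 120 120 120 122 121 120 120 119 118 118 119]
[227 228 230 230 148  94  92  91  92  93  91  92  90  91  88  90 123 162
 166 164 165 163 163 163 164 162 162 163 162 161 160 161 159 161 161 160
 159 160 159 158 157 158 159 157 107  97  97  96  99  97  97  98  95  96
  96  96  96  94  95 111 120 121 120 120 121 119 112  93  90  90  88  87
  89 110 117 118 117  72  51  51  52  50  50  50  51  49  48  49  48  48
  48  47  47  45  48  48  47  48  47  46]
```

It's moving with the gripper. Continue to the stop.

>>> {"fn": "arm_command", "kwargs": {"commands": [{"tx": 0.014,"ty": 0,"tz": 0,"twist": 0},{"tx": 0.028,"ty": 0,"tz": 0,"twist": 0},{"tx": 0.042,"ty": 0,"tz": 0,"twist": 0},{"tx": 0.056,"ty": 0,"tz": 0,"twist": 0},{"tx": 0.07,"ty": 0,"tz": 0,"twist": 0},{"tx": 0.084,"ty": 0,"tz": 0,"twist": 0},{"tx": 0.098,"ty": 0,"tz": 0,"twist": 0},{"tx": 0.1,"ty": 0,"tz": 0,"twist": 0}]}}

```text
t: 34.95
eef_pos: [0.6082, 0.26, 0.0294]
ee_rot: [3.142, -0.0, -0.116]
force: [0.1, 0.1, -0.4]
width: 0.0146
gripper_force: 25.0
```

>>> {"fn": "arm_command", "kwargs": {"commands": [{"tx": 0.006,"ty": 0,"tz": 0,"twist": 0},{"tx": 0.012,"ty": 0,"tz": 0,"twist": 0},{"tx": 0.018,"ty": 0,"tz": 0,"twist": 0},{"tx": 0.024,"ty": 0,"tz": 0,"twist": 0},{"tx": 0.03,"ty": 0,"tz": 0,"twist": 0},{"tx": 0.036,"ty": 0,"tz": 0,"twist": 0},{"tx": 0.036,"ty": 0,"tz": 0,"twist": 0},{"tx": 0.036,"ty": 0,"tz": 0,"twist": 0}]}}

```text
t: 35.62
eef_pos: [0.6158, 0.2591, 0.03]
ee_rot: [3.141, 0.001, -0.116]
force: [-5.4, 1.0, 4.6]
width: 0.0145
gripper_force: 25.0
```

>>> {"fn": "arm_command", "kwargs": {"commands": [{"tx": 0.004,"ty": 0,"tz": 0,"twist": 0},{"tx": 0.008,"ty": 0,"tz": 0,"twist": 0},{"tx": 0.012,"ty": 0,"tz": 0,"twist": 0},{"tx": 0.012,"ty": 0,"tz": 0,"twist": 0},{"tx": 0.012,"ty": 0,"tz": 0,"twist": 0},{"tx": 0.004,"ty": 0,"tz": 0.004,"twist": 0},{"tx": 0.002,"ty": 0,"tz": 0.004,"twist": 0},{"tx": 0.002,"ty": 0,"tz": 0.004,"twist": 0}]}}

```text
t: 36.28
eef_pos: [0.6162, 0.2592, 0.0299]
ee_rot: [3.142, 0.0, -0.115]
force: [-7.1, 0.5, 10.1]
width: 0.015
gripper_force: 25.0
```

>>> {"fn": "arm_command", "kwargs": {"commands": [{"tx": 0,"ty": 0,"tz": 0,"twist": 0},{"tx": 0,"ty": 0,"tz": 0,"twist": 0},{"tx": 0,"ty": 0,"tz": 0,"twist": 0},{"tx": 0,"ty": 0,"tz": 0,"twist": 0},{"tx": 0,"ty": 0,"tz": -0.05,"twist": 0},{"tx": 0,"ty": 0,"tz": -0.15,"twist": 0},{"tx": 0,"ty": 0,"tz": -0.25,"twist": 0},{"tx": 0,"ty": 0,"tz": -0.35,"twist": 0}], "claw": 0.27}}

```text
t: 36.95
eef_pos: [0.6171, 0.2588, 0.1177]
ee_rot: [3.141, -0.0, -0.116]
force: [-0.0, -0.0, 0.4]
width: 0.0239
gripper_force: 0.0
```

>>> {"fn": "arm_command", "kwargs": {"commands": [{"tx": -0.1,"ty": 0.05,"tz": -0.1,"twist": 0},{"tx": -0.2,"ty": 0.1,"tz": -0.2,"twist": 0},{"tx": -0.3,"ty": 0.2,"tz": -0.2,"twist": 0},{"tx": -0.4,"ty": 0.3,"tz": -0.2,"twist": 0},{"tx": -0.46,"ty": 0.36,"tz": -0.2,"twist": 0},{"tx": -0.46,"ty": 0.36,"tz": -0.2,"twist": 0},{"tx": -0.46,"ty": 0.36,"tz": -0.2,"twist": 0},{"tx": -0.46,"ty": 0.36,"tz": -0.2,"twist": 0}]}}

```text
t: 37.62
eef_pos: [0.4931, 0.1834, 0.1671]
ee_rot: [-3.14, -0.001, -0.116]
force: [-0.3, 0.0, 0.3]
width: 0.0234
gripper_force: 0.0
```

```bash
cat > hm.py <<'E'
# where is each home slider: rear edge of the foot (bright, z=.011) under the block
from h import *
import sys
cal=calibration('wrist');f=grab_frame('wrist');g=f.astype(float).mean(2);np.save('last.npy',f)
C=np.array([.5635,.2425]);c,s=np.cos(-.115),np.sin(-.115)
def pt(x,y,z): return proj(cal,[C[0]+c*x-s*y,C[1]+s*x+c*y,z])
for k in sys.argv[1:]:
    yk=-.069+.046*(int(k)-1);print(k,'rows blkRtop,footR',np.round(pt(.036,yk,.055),1),np.round(pt(.029,yk,.011),1))
    u,v=pt(.029,yk,.011).astype(int);print(v-16,np.round(g[v-16:v+8,u]).astype(int))
E
python3 hm.py 2 3; python3 g.py .575 -.2364 .15 -.72
```

```text
2 rows blkRtop,footR [271.3  75.3] [278.2  86.3]
70 [ 84  84  85  84  81  72  70  66  77 128 154 108 114 147 209 214 197 118
 121 159 162 161 161 160]
3 rows blkRtop,footR [218.8  75.7] [232.8  86.6]
70 [ 67  67  68  69  67  67  68  66  92 174 193 130 114 132 188 200 186 112
 105 147 151 151 151 151]
go tx ty tz twist [0.519 1.63  0.066] 0.1923 | rows 10.265300896422872 4.835565097657474 q [ 0.73  0.14 -0.37  0.   -1.06  0.73] F [ 0.6 -0.4 -0.2] w 0.0234 t 37.7
```

Both are home (foot rear edges at the predicted row). Next is slider A.

>>> {"fn": "arm_command", "kwargs": {"commands": [{"tx": 0.03,"ty": 0.1,"tz": 0,"twist": 0},{"tx": 0.06,"ty": 0.22,"tz": 0,"twist": 0},{"tx": 0.1,"ty": 0.34,"tz": 0,"twist": 0},{"tx": 0.14,"ty": 0.46,"tz": 0,"twist": 0},{"tx": 0.18,"ty": 0.58,"tz": 0,"twist": 0},{"tx": 0.21,"ty": 0.7,"tz": 0,"twist": 0},{"tx": 0.26,"ty": 0.82,"tz": 0,"twist": 0},{"tx": 0.26,"ty": 0.82,"tz": 0,"twist": 0}], "claw": 0.5}}

```text
t: 38.33
eef_pos: [0.5347, -0.032, 0.1655]
ee_rot: [3.14, 0.001, -0.119]
force: [-0.2, 0.8, 0.1]
width: 0.0439
gripper_force: 0.0
```

>>> {"fn": "arm_command", "kwargs": {"commands": [{"tx": 0.03,"ty": 0.1,"tz": 0,"twist": 0.03},{"tx": 0.06,"ty": 0.22,"tz": 0,"twist": 0.06},{"tx": 0.1,"ty": 0.34,"tz": 0,"twist": 0.09},{"tx": 0.14,"ty": 0.46,"tz": 0,"twist": 0.12},{"tx": 0.18,"ty": 0.58,"tz": 0.03,"twist": 0.15},{"tx": 0.21,"ty": 0.7,"tz": 0.06,"twist": 0.18},{"tx": 0.26,"ty": 0.81,"tz": 0.06,"twist": 0.192},{"tx": 0.26,"ty": 0.81,"tz": 0.06,"twist": 0.192}]}}

```text
t: 39.0
eef_pos: [0.5756, -0.241, 0.1492]
ee_rot: [3.139, 0.001, -0.724]
force: [1.1, -0.3, 0.7]
width: 0.0437
gripper_force: 0.0
```

>>> {"fn": "arm_command", "kwargs": {"commands": [{"tx": 0,"ty": 0,"tz": 0,"twist": 0},{"tx": 0,"ty": 0,"tz": 0,"twist": 0},{"tx": 0,"ty": 0,"tz": 0,"twist": 0},{"tx": 0,"ty": 0,"tz": 0,"twist": 0},{"tx": 0,"ty": 0,"tz": 0,"twist": 0},{"tx": 0,"ty": 0,"tz": 0,"twist": 0},{"tx": 0,"ty": 0,"tz": 0,"twist": 0},{"tx": 0,"ty": 0,"tz": 0,"twist": 0}]}}

```text
t: 39.67
eef_pos: [0.5745, -0.2366, 0.1513]
ee_rot: [-3.141, -0.0, -0.719]
force: [0.6, -0.4, -0.1]
width: 0.044
gripper_force: 0.0
```

```bash
python3 hv.py .575 -.2364 -.72
```

```text
pred px [321.3032 184.7866] (array([ 0.5762, -0.2358, -0.6931]), np.float64(0.7800632911392406), np.float64(734.75))
go tx ty tz twist [ 0.003 -0.007  0.519] -0.0081 | rows 3.110836860386173 0.20441910658402368 q [-0.08  0.31 -0.18  0.   -1.08  0.93] F [-0.2  1.1  0.7] w 0.0441 t 39.7
```

>>> {"fn": "arm_command", "kwargs": {"commands": [{"tx": 0.003,"ty": -0.007,"tz": 0.12,"twist": -0.008},{"tx": 0.003,"ty": -0.007,"tz": 0.24,"twist": -0.008},{"tx": 0.003,"ty": -0.007,"tz": 0.35,"twist": -0.008},{"tx": 0.003,"ty": -0.007,"tz": 0.44,"twist": -0.008},{"tx": 0.003,"ty": -0.007,"tz": 0.49,"twist": -0.008},{"tx": 0.003,"ty": -0.007,"tz": 0.515,"twist": -0.008},{"tx": 0.003,"ty": -0.007,"tz": 0.515,"twist": -0.008},{"tx": 0.003,"ty": -0.007,"tz": 0.515,"twist": -0.008}]}}

```text
t: 40.38
eef_pos: [0.5765, -0.2362, 0.0227]
ee_rot: [3.142, -0.0, -0.694]
force: [0.0, -0.0, 0.2]
width: 0.0441
gripper_force: 0.0
```

>>> {"fn": "arm_command", "kwargs": {"commands": [{"tx": 0,"ty": 0,"tz": 0,"twist": 0},{"tx": 0,"ty": 0,"tz": 0,"twist": 0},{"tx": 0,"ty": 0,"tz": 0,"twist": 0},{"tx": 0,"ty": 0,"tz": 0,"twist": 0},{"tx": 0,"ty": 0,"tz": 0,"twist": 0},{"tx": 0,"ty": 0,"tz": 0,"twist": 0},{"tx": 0,"ty": 0,"tz": 0,"twist": 0},{"tx": 0,"ty": 0,"tz": 0,"twist": 0}], "claw": 0, "grip_force": 30}}

```text
t: 41.05
eef_pos: [0.5764, -0.2361, 0.0228]
ee_rot: [-3.141, -0.001, -0.694]
force: [-1.3, 1.0, 4.9]
width: 0.015
gripper_force: 29.9
```

>>> {"fn": "arm_command", "kwargs": {"commands": [{"tx": 0,"ty": 0,"tz": -0.08,"twist": 0},{"tx": 0,"ty": 0,"tz": -0.2,"twist": 0},{"tx": 0,"ty": 0,"tz": -0.32,"twist": 0},{"tx": 0,"ty": 0,"tz": -0.44,"twist": 0},{"tx": 0,"ty": 0,"tz": -0.56,"twist": 0},{"tx": 0,"ty": 0,"tz": -0.6,"twist": 0},{"tx": 0,"ty": 0,"tz": -0.6,"twist": 0},{"tx": 0,"ty": 0,"tz": -0.6,"twist": 0}]}}

```text
t: 41.72
eef_pos: [0.576, -0.2358, 0.1722]
ee_rot: [-3.141, -0.0, -0.694]
force: [-0.2, -0.6, -1.6]
width: 0.0148
gripper_force: 29.9
```

```bash
python3 g.py .5277 .3164 .17 -.115
```

```text
go tx ty tz twist [-1.562 -1.574  0.009] -0.1844 | rows 13.294095368708753 4.635074858360678 q [-0.08  0.29 -0.15 -0.   -1.12  0.95] F [-0.2 -0.6 -1.6] w 0.0148 t 41.7
```

>>> {"fn": "arm_command", "kwargs": {"commands": [{"tx": -0.07,"ty": -0.07,"tz": 0,"twist": -0.03},{"tx": -0.17,"ty": -0.17,"tz": 0,"twist": -0.06},{"tx": -0.27,"ty": -0.28,"tz": 0,"twist": -0.09},{"tx": -0.37,"ty": -0.38,"tz": 0,"twist": -0.12},{"tx": -0.47,"ty": -0.48,"tz": 0,"twist": -0.15},{"tx": -0.57,"ty": -0.58,"tz": 0,"twist": -0.17},{"tx": -0.65,"ty": -0.67,"tz": 0,"twist": -0.184},{"tx": -0.7,"ty": -0.72,"tz": 0,"twist": -0.184}]}}

```text
t: 42.38
eef_pos: [0.5554, 0.0168, 0.1703]
ee_rot: [3.141, 0.003, -0.112]
force: [0.1, -0.1, 0.0]
width: 0.015
gripper_force: 29.9
```

>>> {"fn": "arm_command", "kwargs": {"commands": [{"tx": -0.03,"ty": -0.12,"tz": 0,"twist": 0},{"tx": -0.06,"ty": -0.25,"tz": 0,"twist": 0},{"tx": -0.08,"ty": -0.38,"tz": 0,"twist": 0},{"tx": -0.11,"ty": -0.51,"tz": 0,"twist": 0},{"tx": -0.14,"ty": -0.64,"tz": 0,"twist": 0},{"tx": -0.17,"ty": -0.77,"tz": 0,"twist": 0},{"tx": -0.19,"ty": -0.88,"tz": 0,"twist": 0},{"tx": -0.2,"ty": -0.95,"tz": 0,"twist": 0}]}}

```text
t: 43.05
eef_pos: [0.5332, 0.258, 0.1701]
ee_rot: [3.14, 0.002, -0.115]
force: [-0.6, 0.2, -0.3]
width: 0.0147
gripper_force: 29.9
```

>>> {"fn": "arm_command", "kwargs": {"commands": [{"tx": -0.02,"ty": -0.08,"tz": 0,"twist": 0},{"tx": -0.04,"ty": -0.16,"tz": 0,"twist": 0},{"tx": -0.05,"ty": -0.23,"tz": 0.08,"twist": 0},{"tx": -0.05,"ty": -0.23,"tz": 0.18,"twist": 0},{"tx": -0.05,"ty": -0.23,"tz": 0.28,"twist": 0},{"tx": -0.05,"ty": -0.23,"tz": 0.28,"twist": 0},{"tx": -0.05,"ty": -0.23,"tz": 0.28,"twist": 0},{"tx": -0.05,"ty": -0.23,"tz": 0.28,"twist": 0}]}}

```text
t: 43.72
eef_pos: [0.5293, 0.3144, 0.1028]
ee_rot: [3.141, -0.0, -0.116]
force: [0.1, 0.6, -0.3]
width: 0.0154
gripper_force: 29.9
```

```bash
python3 s2.py; python3 g.py .5277 .3164 .0295 -.115
```

```text
(0.02, 0.014, -0.0164) [299.6 192. ]
(0.02, -0.014, -0.0164) [343.1 192. ]
(0.013, 0.008, 0.0276) [305.8 227.6]
(0.013, -0.008, 0.0276) [336.7 227.6]
(0.013, 0.008, -0.0024) [308.2 209.2]
(0.013, -0.008, -0.0024) [334.5 209.3]
198 [ 92  91  91  92  91 106 119 121 120 121 122 123 122 122 122 120 119 120
 120 120 119 119 117 118 118 119 118 117 119 119 119 118 118 119 120 120
 120 120 121 119 120 119 120 120 120 119 120 115 139 152 154 153 153 154]
206 [ 90  90  89  89  91 104 117 118 120 119 121 120 122 122 120 118 109  92
  87  88  87  87  87  87  88  88  86  88  85  86  87  87  87  84  86  88
 101 115 118 117 117 118 118 120 118 118 117 112 136 150 150 149 149 149]
222 [ 68  67  67  67  70  96 114 119 117 118 120 120  86  47  39  40  42  42
  42  41  40  43  42  42  43  40  42  41  42  42  40  41  44  42  42  42
  42  41  41  42  67 104 117 117 117 117 112  87  70  70  69  71  70  70]
230 [ 65  65  66  67  68  95 112 116 115 116 118  88  49  42  41  41  42  42
  41  42  43  43  42  43  41  43  42  42  43  42  40  40  43  41  41  41
  42  41  42  40  43  67 102 114 115 113 100  78  68  69  69  68  70  69]
[ 93  93  94  93  95  92  89  92 113 119 118 117 118 117 118 104  88  87
  88  85  85  88 114 116 116 115  66  45  44  44  45  42  42  43  42  43
  41  41  40  40  41  39  41  42  43  42  40  42  43  41  42  41  40  39
  40  42  42  42  39  39]
go tx ty tz twist [-0.008 -0.006  0.296] -0.0003 | rows 1.7762748988449986 0.007818653922014755 q [ 0.85  0.34 -0.26  0.   -0.97  0.6 ] F [-0.4  0.5  0.2] w 0.0148 t 43.8
```

>>> {"fn": "arm_command", "kwargs": {"commands": [{"tx": -0.008,"ty": -0.006,"tz": 0.08,"twist": 0},{"tx": -0.008,"ty": -0.006,"tz": 0.16,"twist": 0},{"tx": -0.008,"ty": -0.006,"tz": 0.23,"twist": 0},{"tx": -0.008,"ty": -0.006,"tz": 0.28,"twist": 0},{"tx": -0.008,"ty": -0.006,"tz": 0.296,"twist": 0},{"tx": -0.008,"ty": -0.006,"tz": 0.296,"twist": 0},{"tx": -0.008,"ty": -0.006,"tz": 0.296,"twist": 0},{"tx": -0.008,"ty": -0.006,"tz": 0.296,"twist": 0}]}}

```text
t: 44.43
eef_pos: [0.5278, 0.3169, 0.0299]
ee_rot: [-3.14, -0.002, -0.116]
force: [-0.3, -0.1, -1.0]
width: 0.0152
gripper_force: 29.9
```

>>> {"fn": "arm_command", "kwargs": {"commands": [{"tx": 0.01,"ty": 0,"tz": 0,"twist": 0},{"tx": 0.025,"ty": 0,"tz": 0,"twist": 0},{"tx": 0.04,"ty": 0,"tz": 0,"twist": 0},{"tx": 0.055,"ty": 0,"tz": 0,"twist": 0},{"tx": 0.07,"ty": 0,"tz": 0,"twist": 0},{"tx": 0.085,"ty": 0,"tz": 0,"twist": 0},{"tx": 0.1,"ty": 0,"tz": 0,"twist": 0},{"tx": 0.1,"ty": 0,"tz": 0,"twist": 0}]}}

```text
t: 45.1
eef_pos: [0.5525, 0.3132, 0.0281]
ee_rot: [3.142, -0.0, -0.116]
force: [-0.4, 0.7, 0.1]
width: 0.0146
gripper_force: 29.9
```

>>> {"fn": "arm_command", "kwargs": {"commands": [{"tx": 0.01,"ty": 0,"tz": 0,"twist": 0},{"tx": 0.02,"ty": 0,"tz": 0,"twist": 0},{"tx": 0.03,"ty": 0,"tz": 0,"twist": 0},{"tx": 0.04,"ty": 0,"tz": 0,"twist": 0},{"tx": 0.05,"ty": 0,"tz": 0,"twist": 0},{"tx": 0.06,"ty": 0,"tz": 0,"twist": 0},{"tx": 0.07,"ty": 0,"tz": 0,"twist": 0},{"tx": 0.07,"ty": 0,"tz": 0,"twist": 0}]}}

```text
t: 45.77
eef_pos: [0.5696, 0.3113, 0.0282]
ee_rot: [-3.142, -0.0, -0.116]
force: [-0.2, 0.1, -0.5]
width: 0.0148
gripper_force: 29.9
```

>>> {"fn": "arm_command", "kwargs": {"commands": [{"tx": 0.015,"ty": 0,"tz": -0.002,"twist": 0},{"tx": 0.035,"ty": 0,"tz": -0.002,"twist": 0},{"tx": 0.055,"ty": 0,"tz": -0.002,"twist": 0},{"tx": 0.075,"ty": 0,"tz": -0.002,"twist": 0},{"tx": 0.095,"ty": 0,"tz": -0.002,"twist": 0},{"tx": 0.115,"ty": 0,"tz": -0.002,"twist": 0},{"tx": 0.135,"ty": 0,"tz": -0.002,"twist": 0},{"tx": 0.15,"ty": 0,"tz": -0.002,"twist": 0}]}}

```text
t: 46.43
eef_pos: [0.607, 0.3068, 0.0287]
ee_rot: [3.142, -0.0, -0.116]
force: [1.2, 0.2, -1.0]
width: 0.0152
gripper_force: 29.9
```

>>> {"fn": "arm_command", "kwargs": {"commands": [{"tx": 0.01,"ty": 0,"tz": 0,"twist": 0},{"tx": 0.02,"ty": 0,"tz": 0,"twist": 0},{"tx": 0.03,"ty": 0,"tz": 0,"twist": 0},{"tx": 0.04,"ty": 0,"tz": 0,"twist": 0},{"tx": 0.05,"ty": 0,"tz": 0,"twist": 0},{"tx": 0.06,"ty": 0,"tz": 0,"twist": 0},{"tx": 0.06,"ty": 0,"tz": 0,"twist": 0},{"tx": 0.06,"ty": 0,"tz": 0,"twist": 0}]}}

```text
t: 47.1
eef_pos: [0.6211, 0.3052, 0.0286]
ee_rot: [3.142, 0.0, -0.116]
force: [-0.5, -0.3, -1.0]
width: 0.0153
gripper_force: 29.9
```

>>> {"fn": "arm_command", "kwargs": {"commands": [{"tx": 0.004,"ty": 0,"tz": 0,"twist": 0},{"tx": 0.008,"ty": 0,"tz": 0,"twist": 0},{"tx": 0.012,"ty": 0,"tz": 0,"twist": 0},{"tx": 0.016,"ty": 0,"tz": 0,"twist": 0},{"tx": 0.02,"ty": 0,"tz": 0,"twist": 0},{"tx": 0.02,"ty": 0,"tz": 0,"twist": 0},{"tx": 0.02,"ty": 0,"tz": 0,"twist": 0},{"tx": 0.02,"ty": 0,"tz": 0,"twist": 0}]}}

```text
t: 47.77
eef_pos: [0.6247, 0.3046, 0.0291]
ee_rot: [3.141, 0.002, -0.116]
force: [-8.8, 0.4, 7.5]
width: 0.015
gripper_force: 30.0
```

Home with contact. Back off slightly, release and return.

>>> {"fn": "arm_command", "kwargs": {"commands": [{"tx": 0.006,"ty": 0,"tz": 0,"twist": 0},{"tx": 0.006,"ty": 0,"tz": 0,"twist": 0},{"tx": 0.006,"ty": 0,"tz": 0,"twist": 0},{"tx": -0.004,"ty": 0,"tz": 0.004,"twist": 0},{"tx": -0.006,"ty": 0,"tz": 0.004,"twist": 0},{"tx": -0.006,"ty": 0,"tz": 0.004,"twist": 0},{"tx": -0.006,"ty": 0,"tz": 0.004,"twist": 0},{"tx": -0.006,"ty": 0,"tz": 0.004,"twist": 0}]}}

```text
t: 48.43
eef_pos: [0.6243, 0.3048, 0.0287]
ee_rot: [3.141, 0.0, -0.116]
force: [-6.7, 0.3, 7.8]
width: 0.0149
gripper_force: 30.0
```

>>> {"fn": "arm_command", "kwargs": {"commands": [{"tx": 0,"ty": 0,"tz": 0,"twist": 0},{"tx": 0,"ty": 0,"tz": 0,"twist": 0},{"tx": 0,"ty": 0,"tz": 0,"twist": 0},{"tx": 0,"ty": 0,"tz": 0,"twist": 0},{"tx": 0,"ty": 0,"tz": -0.05,"twist": 0},{"tx": 0,"ty": 0,"tz": -0.15,"twist": 0},{"tx": 0,"ty": 0,"tz": -0.25,"twist": 0},{"tx": 0,"ty": 0,"tz": -0.35,"twist": 0}], "claw": 0.27}}

```text
t: 49.1
eef_pos: [0.6249, 0.3047, 0.117]
ee_rot: [3.141, -0.0, -0.116]
force: [-0.2, 1.1, -0.6]
width: 0.0235
gripper_force: 0.0
```

>>> {"fn": "arm_command", "kwargs": {"commands": [{"tx": -0.1,"ty": 0.08,"tz": -0.1,"twist": 0},{"tx": -0.2,"ty": 0.16,"tz": -0.2,"twist": 0},{"tx": -0.3,"ty": 0.26,"tz": -0.2,"twist": 0},{"tx": -0.4,"ty": 0.36,"tz": -0.2,"twist": 0},{"tx": -0.46,"ty": 0.42,"tz": -0.2,"twist": 0},{"tx": -0.46,"ty": 0.42,"tz": -0.2,"twist": 0},{"tx": -0.46,"ty": 0.42,"tz": -0.2,"twist": 0},{"tx": -0.46,"ty": 0.42,"tz": -0.2,"twist": 0}]}}

```text
t: 49.77
eef_pos: [0.4991, 0.2143, 0.1664]
ee_rot: [-3.14, -0.002, -0.116]
force: [-0.1, 0.5, 0.0]
width: 0.0239
gripper_force: 0.0
```

```bash
python3 hm.py 2 3 4; python3 g.py .5823 -.3457 .15 -.33
```

```text
2 rows blkRtop,footR [307.4  78. ] [309.4  88.7]
72 [ 82  82  83  82  84  76  68  66  70  98 137 153 110 159 215 216 205 158
 130 161 163 162 163 164]
3 rows blkRtop,footR [254.6  78.2] [263.8  88.9]
72 [ 72  73  74  73  75  72  67  66  67 106 141 112 103 139 200 205 195 127
 114 152 155 154 154 153]
4 rows blkRtop,footR [202.4  78.8] [218.6  89.3]
73 [ 64  64  66  65  64  63  64  67 115 168 154 113 118 176 193 193 142 104
 138 146 145 146 145 145]
go tx ty tz twist [0.589 2.187 0.064] 0.0682 | rows 13.584675231246583 1.7148451860472465 q [ 0.77  0.17 -0.33  0.   -1.07  0.69] F [-0.2  0.1  0. ] w 0.0237 t 49.8
```

All three are home. Last slider: B.

>>> {"fn": "arm_command", "kwargs": {"commands": [{"tx": 0.03,"ty": 0.12,"tz": 0,"twist": 0},{"tx": 0.07,"ty": 0.27,"tz": 0,"twist": 0},{"tx": 0.11,"ty": 0.42,"tz": 0,"twist": 0},{"tx": 0.15,"ty": 0.57,"tz": 0,"twist": 0},{"tx": 0.19,"ty": 0.7,"tz": 0,"twist": 0},{"tx": 0.23,"ty": 0.83,"tz": 0,"twist": 0},{"tx": 0.26,"ty": 0.95,"tz": 0,"twist": 0},{"tx": 0.26,"ty": 0.98,"tz": 0,"twist": 0}], "claw": 0.5}}

```text
t: 50.48
eef_pos: [0.5357, -0.0403, 0.1647]
ee_rot: [3.14, 0.001, -0.118]
force: [0.4, 0.1, 0.6]
width: 0.044
gripper_force: 0.0
```

>>> {"fn": "arm_command", "kwargs": {"commands": [{"tx": 0.03,"ty": 0.12,"tz": 0,"twist": 0},{"tx": 0.07,"ty": 0.27,"tz": 0,"twist": 0},{"tx": 0.11,"ty": 0.42,"tz": 0,"twist": 0},{"tx": 0.15,"ty": 0.57,"tz": 0,"twist": 0},{"tx": 0.19,"ty": 0.7,"tz": 0,"twist": 0},{"tx": 0.23,"ty": 0.83,"tz": 0,"twist": 0},{"tx": 0.26,"ty": 0.95,"tz": 0,"twist": 0},{"tx": 0.26,"ty": 0.98,"tz": 0,"twist": 0}]}}

```text
t: 51.15
eef_pos: [0.5719, -0.2919, 0.1639]
ee_rot: [3.141, 0.002, -0.118]
force: [-0.5, -0.4, 0.6]
width: 0.044
gripper_force: 0.0
```

>>> {"fn": "arm_command", "kwargs": {"commands": [{"tx": 0.03,"ty": 0.1,"tz": 0.02,"twist": 0.02},{"tx": 0.06,"ty": 0.18,"tz": 0.04,"twist": 0.04},{"tx": 0.07,"ty": 0.227,"tz": 0.06,"twist": 0.068},{"tx": 0.07,"ty": 0.227,"tz": 0.06,"twist": 0.068},{"tx": 0.07,"ty": 0.227,"tz": 0.06,"twist": 0.068},{"tx": 0.07,"ty": 0.227,"tz": 0.06,"twist": 0.068},{"tx": 0.07,"ty": 0.227,"tz": 0.06,"twist": 0.068},{"tx": 0.07,"ty": 0.227,"tz": 0.06,"twist": 0.068}]}}

```text
t: 51.82
eef_pos: [0.5821, -0.3455, 0.1508]
ee_rot: [-3.142, -0.001, -0.328]
force: [0.1, 0.6, -0.0]
width: 0.0437
gripper_force: 0.0
```

```bash
python3 hv.py .5823 -.3457 -.33
```

```text
pred px [321.6974 184.9796] (array([ 0.5829, -0.3464, -0.3311]), np.float64(0.9502112251056125), np.float64(609.75))
go tx ty tz twist [0.004 0.002 0.517] 0.0011 | rows 3.102401181402074 0.026546879143877752 q [-0.25  0.39 -0.05  0.   -1.12  1.49] F [0.  1.1 0.1] w 0.0435 t 51.9
```

>>> {"fn": "arm_command", "kwargs": {"commands": [{"tx": 0.004,"ty": 0.002,"tz": 0.12,"twist": 0},{"tx": 0.004,"ty": 0.002,"tz": 0.24,"twist": 0},{"tx": 0.004,"ty": 0.002,"tz": 0.35,"twist": 0},{"tx": 0.004,"ty": 0.002,"tz": 0.44,"twist": 0},{"tx": 0.004,"ty": 0.002,"tz": 0.49,"twist": 0},{"tx": 0.004,"ty": 0.002,"tz": 0.513,"twist": 0},{"tx": 0.004,"ty": 0.002,"tz": 0.513,"twist": 0},{"tx": 0.004,"ty": 0.002,"tz": 0.513,"twist": 0}]}}

```text
t: 52.53
eef_pos: [0.5833, -0.3473, 0.0232]
ee_rot: [3.141, -0.001, -0.329]
force: [0.5, -0.4, 0.1]
width: 0.0441
gripper_force: 0.0
```

>>> {"fn": "arm_command", "kwargs": {"commands": [{"tx": 0,"ty": 0,"tz": 0,"twist": 0},{"tx": 0,"ty": 0,"tz": 0,"twist": 0},{"tx": 0,"ty": 0,"tz": 0,"twist": 0},{"tx": 0,"ty": 0,"tz": 0,"twist": 0},{"tx": 0,"ty": 0,"tz": 0,"twist": 0},{"tx": 0,"ty": 0,"tz": 0,"twist": 0},{"tx": 0,"ty": 0,"tz": 0,"twist": 0},{"tx": 0,"ty": 0,"tz": 0,"twist": 0}], "claw": 0, "grip_force": 30}}

```text
t: 53.2
eef_pos: [0.5828, -0.3472, 0.0225]
ee_rot: [3.142, -0.001, -0.329]
force: [-0.1, 1.3, 3.9]
width: 0.015
gripper_force: 30.0
```

>>> {"fn": "arm_command", "kwargs": {"commands": [{"tx": 0,"ty": 0,"tz": -0.08,"twist": 0},{"tx": 0,"ty": 0,"tz": -0.2,"twist": 0},{"tx": 0,"ty": 0,"tz": -0.32,"twist": 0},{"tx": 0,"ty": 0,"tz": -0.44,"twist": 0},{"tx": 0,"ty": 0,"tz": -0.56,"twist": 0},{"tx": 0,"ty": 0,"tz": -0.6,"twist": 0},{"tx": 0,"ty": 0,"tz": -0.6,"twist": 0},{"tx": 0,"ty": 0,"tz": -0.6,"twist": 0}]}}

```text
t: 53.87
eef_pos: [0.5824, -0.3469, 0.172]
ee_rot: [-3.141, -0.0, -0.33]
force: [-0.2, 0.9, -1.7]
width: 0.0144
gripper_force: 30.0
```

```bash
python3 g.py .5119 .1794 .17 -.115
```

```text
go tx ty tz twist [-0.948 -1.9    0.008] -0.0684 | rows 12.73392705949 1.7187543008553774 q [-0.25  0.38 -0.02 -0.   -1.17  1.49] F [-0.2  0.9 -1.7] w 0.0144 t 53.9
```

>>> {"fn": "arm_command", "kwargs": {"commands": [{"tx": -0.05,"ty": -0.1,"tz": 0,"twist": -0.01},{"tx": -0.11,"ty": -0.22,"tz": 0,"twist": -0.02},{"tx": -0.17,"ty": -0.34,"tz": 0,"twist": -0.03},{"tx": -0.23,"ty": -0.46,"tz": 0,"twist": -0.045},{"tx": -0.29,"ty": -0.58,"tz": 0,"twist": -0.06},{"tx": -0.35,"ty": -0.7,"tz": 0,"twist": -0.068},{"tx": -0.41,"ty": -0.82,"tz": 0,"twist": -0.068},{"tx": -0.45,"ty": -0.9,"tz": 0,"twist": -0.068}]}}

```text
t: 54.53
eef_pos: [0.547, -0.0955, 0.17]
ee_rot: [3.142, 0.003, -0.115]
force: [0.1, -0.6, -0.5]
width: 0.0149
gripper_force: 30.0
```

>>> {"fn": "arm_command", "kwargs": {"commands": [{"tx": -0.03,"ty": -0.12,"tz": 0,"twist": 0},{"tx": -0.06,"ty": -0.25,"tz": 0,"twist": 0},{"tx": -0.09,"ty": -0.38,"tz": 0,"twist": 0},{"tx": -0.12,"ty": -0.51,"tz": 0,"twist": 0},{"tx": -0.15,"ty": -0.64,"tz": 0,"twist": 0},{"tx": -0.18,"ty": -0.77,"tz": 0,"twist": 0},{"tx": -0.22,"ty": -0.88,"tz": 0,"twist": 0},{"tx": -0.24,"ty": -0.95,"tz": 0,"twist": 0}]}}

```text
t: 55.2
eef_pos: [0.515, 0.1469, 0.17]
ee_rot: [3.14, 0.003, -0.115]
force: [0.6, -0.8, -0.5]
width: 0.0151
gripper_force: 30.0
```

>>> {"fn": "arm_command", "kwargs": {"commands": [{"tx": -0.02,"ty": -0.08,"tz": 0,"twist": 0},{"tx": -0.033,"ty": -0.133,"tz": 0,"twist": 0},{"tx": -0.033,"ty": -0.133,"tz": 0.08,"twist": 0},{"tx": -0.033,"ty": -0.133,"tz": 0.18,"twist": 0},{"tx": -0.033,"ty": -0.133,"tz": 0.28,"twist": 0},{"tx": -0.033,"ty": -0.133,"tz": 0.28,"twist": 0},{"tx": -0.033,"ty": -0.133,"tz": 0.28,"twist": 0},{"tx": -0.033,"ty": -0.133,"tz": 0.28,"twist": 0}]}}

```text
t: 55.87
eef_pos: [0.5129, 0.1789, 0.1026]
ee_rot: [3.141, -0.0, -0.116]
force: [1.2, -0.1, -0.7]
width: 0.0151
gripper_force: 30.0
```

```bash
python3 g.py .5119 .1794 .0295 -.115
```

```text
go tx ty tz twist [-0.004 -0.002  0.293] -0.0003 | rows 1.7538350613717584 0.0064856377333280405 q [ 0.7   0.23 -0.42  0.   -0.92  0.76] F [ 1.2 -0.1 -0.7] w 0.0151 t 55.9
```

>>> {"fn": "arm_command", "kwargs": {"commands": [{"tx": -0.004,"ty": -0.002,"tz": 0.08,"twist": 0},{"tx": -0.004,"ty": -0.002,"tz": 0.16,"twist": 0},{"tx": -0.004,"ty": -0.002,"tz": 0.23,"twist": 0},{"tx": -0.004,"ty": -0.002,"tz": 0.28,"twist": 0},{"tx": -0.004,"ty": -0.002,"tz": 0.293,"twist": 0},{"tx": -0.004,"ty": -0.002,"tz": 0.293,"twist": 0},{"tx": -0.004,"ty": -0.002,"tz": 0.293,"twist": 0},{"tx": -0.004,"ty": -0.002,"tz": 0.293,"twist": 0}]}}

```text
t: 56.53
eef_pos: [0.5124, 0.1802, 0.0303]
ee_rot: [-3.14, -0.002, -0.116]
force: [-0.3, 0.4, -0.3]
width: 0.0149
gripper_force: 30.0
```

>>> {"fn": "arm_command", "kwargs": {"commands": [{"tx": 0.01,"ty": 0,"tz": 0,"twist": 0},{"tx": 0.025,"ty": 0,"tz": 0,"twist": 0},{"tx": 0.04,"ty": 0,"tz": 0,"twist": 0},{"tx": 0.055,"ty": 0,"tz": 0,"twist": 0},{"tx": 0.07,"ty": 0,"tz": 0,"twist": 0},{"tx": 0.085,"ty": 0,"tz": 0,"twist": 0},{"tx": 0.1,"ty": 0,"tz": 0,"twist": 0},{"tx": 0.1,"ty": 0,"tz": 0,"twist": 0}]}}

```text
t: 57.2
eef_pos: [0.537, 0.1767, 0.0287]
ee_rot: [3.142, -0.0, -0.116]
force: [0.3, -0.7, -0.6]
width: 0.0147
gripper_force: 30.0
```

>>> {"fn": "arm_command", "kwargs": {"commands": [{"tx": 0.01,"ty": 0,"tz": 0,"twist": 0},{"tx": 0.02,"ty": 0,"tz": 0,"twist": 0},{"tx": 0.03,"ty": 0,"tz": 0,"twist": 0},{"tx": 0.04,"ty": 0,"tz": 0,"twist": 0},{"tx": 0.05,"ty": 0,"tz": 0,"twist": 0},{"tx": 0.06,"ty": 0,"tz": 0,"twist": 0},{"tx": 0.07,"ty": 0,"tz": 0,"twist": 0},{"tx": 0.07,"ty": 0,"tz": 0,"twist": 0}]}}

```text
t: 57.87
eef_pos: [0.5541, 0.1747, 0.0287]
ee_rot: [-3.142, -0.0, -0.116]
force: [0.3, 0.5, -0.7]
width: 0.0154
gripper_force: 30.0
```

>>> {"fn": "arm_command", "kwargs": {"commands": [{"tx": 0.015,"ty": 0,"tz": 0,"twist": 0},{"tx": 0.035,"ty": 0,"tz": 0,"twist": 0},{"tx": 0.055,"ty": 0,"tz": 0,"twist": 0},{"tx": 0.075,"ty": 0,"tz": 0,"twist": 0},{"tx": 0.095,"ty": 0,"tz": 0,"twist": 0},{"tx": 0.115,"ty": 0,"tz": 0,"twist": 0},{"tx": 0.135,"ty": 0,"tz": 0,"twist": 0},{"tx": 0.15,"ty": 0,"tz": 0,"twist": 0}]}}

```text
t: 58.53
eef_pos: [0.5915, 0.1702, 0.0287]
ee_rot: [3.142, -0.0, -0.116]
force: [0.3, 0.6, -0.9]
width: 0.0154
gripper_force: 30.0
```

>>> {"fn": "arm_command", "kwargs": {"commands": [{"tx": 0.01,"ty": 0,"tz": 0,"twist": 0},{"tx": 0.02,"ty": 0,"tz": 0,"twist": 0},{"tx": 0.03,"ty": 0,"tz": 0,"twist": 0},{"tx": 0.04,"ty": 0,"tz": 0,"twist": 0},{"tx": 0.05,"ty": 0,"tz": 0,"twist": 0},{"tx": 0.06,"ty": 0,"tz": 0,"twist": 0},{"tx": 0.06,"ty": 0,"tz": 0,"twist": 0},{"tx": 0.06,"ty": 0,"tz": 0,"twist": 0}]}}

```text
t: 59.2
eef_pos: [0.6053, 0.1685, 0.0286]
ee_rot: [3.141, 0.001, -0.116]
force: [-0.9, 0.1, -1.8]
width: 0.0153
gripper_force: 30.0
```

>>> {"fn": "arm_command", "kwargs": {"commands": [{"tx": 0.003,"ty": 0,"tz": 0,"twist": 0},{"tx": 0.006,"ty": 0,"tz": 0,"twist": 0},{"tx": 0.009,"ty": 0,"tz": 0,"twist": 0},{"tx": 0.012,"ty": 0,"tz": 0,"twist": 0},{"tx": 0.015,"ty": 0,"tz": 0,"twist": 0},{"tx": 0.015,"ty": 0,"tz": 0,"twist": 0},{"tx": 0.015,"ty": 0,"tz": 0,"twist": 0},{"tx": 0.015,"ty": 0,"tz": 0,"twist": 0}]}}

```text
t: 59.87
eef_pos: [0.6078, 0.168, 0.0286]
ee_rot: [3.141, 0.003, -0.116]
force: [-8.4, 2.6, 3.6]
width: 0.0147
gripper_force: 30.0
```

Contact. Release, back away and check all four, and find the cover too.

>>> {"fn": "arm_command", "kwargs": {"commands": [{"tx": 0.008,"ty": 0,"tz": 0,"twist": 0},{"tx": 0.008,"ty": 0,"tz": 0,"twist": 0},{"tx": 0.008,"ty": 0,"tz": 0,"twist": 0},{"tx": -0.004,"ty": 0,"tz": 0.004,"twist": 0},{"tx": -0.004,"ty": 0,"tz": 0.004,"twist": 0},{"tx": -0.004,"ty": 0,"tz": 0.004,"twist": 0},{"tx": -0.004,"ty": 0,"tz": 0.004,"twist": 0},{"tx": -0.004,"ty": 0,"tz": 0.004,"twist": 0}]}}

```text
t: 60.53
eef_pos: [0.608, 0.1684, 0.0283]
ee_rot: [3.141, 0.0, -0.116]
force: [-6.2, 2.1, 5.7]
width: 0.0148
gripper_force: 30.0
```

>>> {"fn": "arm_command", "kwargs": {"commands": [{"tx": 0,"ty": 0,"tz": 0,"twist": 0},{"tx": 0,"ty": 0,"tz": 0,"twist": 0},{"tx": 0,"ty": 0,"tz": 0,"twist": 0},{"tx": 0,"ty": 0,"tz": 0,"twist": 0},{"tx": 0,"ty": 0,"tz": -0.05,"twist": 0},{"tx": 0,"ty": 0,"tz": -0.15,"twist": 0},{"tx": 0,"ty": 0,"tz": -0.25,"twist": 0},{"tx": 0,"ty": 0,"tz": -0.35,"twist": 0}], "claw": 0.27}}

```text
t: 61.2
eef_pos: [0.6085, 0.1681, 0.116]
ee_rot: [3.141, 0.0, -0.116]
force: [0.2, 0.8, 0.6]
width: 0.0238
gripper_force: 0.0
```

>>> {"fn": "arm_command", "kwargs": {"commands": [{"tx": -0.1,"ty": 0,"tz": -0.1,"twist": 0},{"tx": -0.2,"ty": 0,"tz": -0.2,"twist": 0},{"tx": -0.3,"ty": 0,"tz": -0.25,"twist": 0},{"tx": -0.4,"ty": 0,"tz": -0.25,"twist": 0},{"tx": -0.44,"ty": 0,"tz": -0.25,"twist": 0},{"tx": -0.44,"ty": 0,"tz": -0.25,"twist": 0},{"tx": -0.44,"ty": 0,"tz": -0.25,"twist": 0},{"tx": -0.44,"ty": 0,"tz": -0.25,"twist": 0}]}}

```text
t: 61.87
eef_pos: [0.4999, 0.1811, 0.1775]
ee_rot: [3.141, -0.0, -0.116]
force: [0.2, -0.3, 0.4]
width: 0.0236
gripper_force: 0.0
```

```bash
python3 hm.py 1 2 3 4; python3 g.py .515 -.043 .2 0; python3 -c "
from h import *
cal=calibration('wrist')
for d in spot_point('cover_grip','wrist')[:2]: print(d, at(cal,d['uv'],.028))
for d in regions_of('cover','wrist')[:1]:
    print(d['rect'],d['score'])
"
```

```text
1 rows blkRtop,footR [322.3  84.1] [322.2  93.6]
77 [ 85  86  84  85  86  84  79  69  65  99 170 193 126 129 180 222 206 150
 140 169 170 171 171 170]
2 rows blkRtop,footR [271.5  84.2] [278.1  93.7]
77 [ 84  84  85  86  85  84  80  72  68  87 137 151 117 160 210 215 203 157
 130 161 164 162 162 162]
3 rows blkRtop,footR [221.1  84.6] [234.3  93.9]
77 [ 69  69  67  69  67  68  67  67  66  92 193 198 112 128 200 206 202 130
 108 152 154 154 152 153]
4 rows blkRtop,footR [171.5  85.3] [190.9  94.4]
78 [ 66  66  66  67  66  65  66  65  78 140 187 159 119 164 194 196 158 110
 129 146 148 146 147 146]
go tx ty tz twist [ 0.163  0.883 -0.091] -0.037 | rows 5.411134530605966 0.9294043495259965 q [ 0.72  0.14 -0.34  0.   -1.09  0.74] F [ 0.1  0.2 -0.9] w 0.0238 t 61.9
{'uv': [531.2, 142.4], 'score': 0.7} [ 0.51186431 -0.0423871   0.028     ]
[454.5, 29.4, 593.6, 233.8] 0.67
```

All four sliders are home. Now the cover: it lies turned about 90° (its handle's long axis along world y). I'll turn the tool to match and look at it.

>>> {"fn": "arm_command", "kwargs": {"commands": [{"tx": 0.02,"ty": 0.06,"tz": -0.05,"twist": 0.035},{"tx": 0.04,"ty": 0.12,"tz": -0.1,"twist": 0.07},{"tx": 0.06,"ty": 0.18,"tz": -0.15,"twist": 0.105},{"tx": 0.08,"ty": 0.24,"tz": -0.2,"twist": 0.14},{"tx": 0.1,"ty": 0.3,"tz": -0.25,"twist": 0.175},{"tx": 0.105,"ty": 0.35,"tz": -0.28,"twist": 0.21},{"tx": 0.105,"ty": 0.39,"tz": -0.28,"twist": 0.245},{"tx": 0.105,"ty": 0.39,"tz": -0.28,"twist": 0.245}], "claw": 0.5}}

```text
t: 62.68
eef_pos: [0.5145, 0.0796, 0.2479]
ee_rot: [3.142, -0.0, -0.893]
force: [-0.2, 0.5, -0.0]
width: 0.0438
gripper_force: 0.0
```

>>> {"fn": "arm_command", "kwargs": {"commands": [{"tx": 0,"ty": 0,"tz": 0,"twist": 0.038},{"tx": 0,"ty": 0,"tz": 0,"twist": 0.076},{"tx": 0,"ty": 0,"tz": 0,"twist": 0.114},{"tx": 0,"ty": 0,"tz": 0,"twist": 0.152},{"tx": 0,"ty": 0,"tz": 0,"twist": 0.19},{"tx": 0,"ty": 0,"tz": 0,"twist": 0.218},{"tx": 0,"ty": 0,"tz": 0,"twist": 0.218},{"tx": 0,"ty": 0,"tz": 0,"twist": 0.218}]}}

```text
t: 63.35
eef_pos: [0.5142, 0.0813, 0.2472]
ee_rot: [3.141, -0.0, -1.566]
force: [0.1, 0.0, -0.5]
width: 0.0436
gripper_force: 0.0
```

```bash
cat > cv.py <<'E'
from h import *
from scipy.optimize import minimize
np.set_printoptions(precision=4,suppress=True)
cal=calibration('wrist');f=grab_frame('wrist');np.save('last.npy',f);g=f.max(2)
d=spot_point('cover_grip','wrist');print([(x['uv'],x['score'],at(cal,x['uv'],.028)) for x in d[:2]])
# handle: black block 60x16, z .010..046 -> silhouette fit
u,v=map(int,d[0]['uv']);m=np.zeros(g.shape,np.uint8);m[max(v-60,0):v+60,max(u-90,0):u+90]=1
print('levels',g[v,u-40:u+41:4])
n,lab,stt,cen=cv2.connectedComponentsWithStats(((g<70)&(m>0)).astype(np.uint8))
k=1+np.argmax(stt[1:,4]);m=(lab==k).astype(np.uint8);print('area',stt[k],cen[k])
S=4;M=cv2.resize(m,None,fx=S,fy=S,interpolation=cv2.INTER_NEAREST)
P=[(x,y,z) for x in(-.03,.03) for y in(-.008,.008) for z in(.01,.046)]
def cost(p):
    c,s=np.cos(p[2]),np.sin(p[2]);q=np.array([proj(cal,(p[0]+c*a-s*b,p[1]+s*a+c*b,z)) for a,b,z in P])
    h=cv2.convexHull(((q+.5)*S-.5).astype(np.float32));F=np.zeros_like(M);cv2.fillConvexPoly(F,np.round(h*16).astype(np.int32),1,shift=4)
    return -float((F&M).sum())/float((F|M).sum())
b=None
for y0 in(-1.75,-1.55,-1.35):
    c0=at(cal,cen[k],.03)
    r=minimize(cost,[c0[0],c0[1],y0],method='Nelder-Mead',options=dict(initial_simplex=np.array([c0[0],c0[1],y0])+np.array([[0,0,0],[.005,0,0],[0,.005,0],[0,0,.15]])))
    if b is None or r.fun<b.fun:b=r
print('handle',b.x,-b.fun)
go(b.x[0],b.x[1],.12,b.x[2])
E
python3 cv.py
```

```text
[([325.0, 61.5], 0.96, array([ 0.5113, -0.0416,  0.028 ])), ([151.5, 217.8], 0.67, array([0.7437, 0.1546, 0.028 ]))]
levels [140 140 141 141 140 138 140 139 139  69  67  65  84 139 138 139 139 138
 138 138 138]
area [318  32  15  58 681] [325.6916  58.4053]
handle [ 0.5112 -0.0406 -1.601 ] 0.8041921913056315
go tx ty tz twist [0.487 0.014 0.51 ] 0.011 | rows 4.228801166339944 0.2757466458638789 q [ 0.53  0.08 -0.25 -0.   -1.24 -0.53] F [-0.5 -0.1  0.3] w 0.0433 t 63.5
```

>>> {"fn": "arm_command", "kwargs": {"commands": [{"tx": 0.08,"ty": 0.014,"tz": 0.08,"twist": 0.011},{"tx": 0.18,"ty": 0.014,"tz": 0.18,"twist": 0.011},{"tx": 0.28,"ty": 0.014,"tz": 0.28,"twist": 0.011},{"tx": 0.38,"ty": 0.014,"tz": 0.38,"twist": 0.011},{"tx": 0.46,"ty": 0.014,"tz": 0.46,"twist": 0.011},{"tx": 0.487,"ty": 0.014,"tz": 0.5,"twist": 0.011},{"tx": 0.487,"ty": 0.014,"tz": 0.5,"twist": 0.011},{"tx": 0.487,"ty": 0.014,"tz": 0.5,"twist": 0.011}]}}

```text
t: 64.12
eef_pos: [0.5108, -0.0407, 0.1229]
ee_rot: [3.141, -0.0, -1.604]
force: [-0.1, -0.1, 0.3]
width: 0.0439
gripper_force: 0.0
```

```bash
sed -i 's/g<70/g<108/; s/,.12,b.x/,.020,b.x/' cv.py; python3 cv.py
```

```text
[([320.9, 187.2], 0.93, array([ 0.5118, -0.0436,  0.028 ]))]
levels [ 83  83  83  83  83  83  82 131  97  58  57  56  58 119 131 132 131 131
 131 132 103]
area [  230   154   180    93 10872] [319.2476 213.7662]
handle [ 0.4841 -0.0068  0.1622] 0.19311779990342384
go tx ty tz twist [-0.128  0.115  0.416] -0.562 | rows 2.697709979081153 14.12956689825753 q [ 0.31  0.16 -0.45  0.   -0.96 -0.34] F [-0.3  0.5 -0.1] w 0.0443 t 64.2
```

```bash
sed -i 's/g<108/g<74/; s/max(u-90,0):u+90/max(u-28,0):u+28/' cv.py; python3 cv.py; python3 -c "
import numpy as np
g=np.load('last.npy').max(2);print(g[140:240:2,320]);print(g[165,300:345]);print(g[205,300:345])"
```

```text
[]
[140 138 138 138 138 138  97  54  55  53  61  64  65  65  63  62  63  62
  62  60  59  60  57  57  57  57  57  57  46  44  44  44  42  44  41  42
  41  42  42  41  42  40  43  59  80  80  81  80  81  80]
[136 135 135 134 135 136 135 136 135 135 134 135 135 100  62  61  64  65
  65  64  66  64  64  65  64  63  63  63  62  63  62  57  61  87 121 134
 134 135 134 135 135 134 135 134 134]
[80 82 82 82 81 81 82 81 82 82 81 83 83 68 48 44 44 44 43 43 46 44 42 43
 43 43 42 42 44 41 42 44 62 79 82 82 81 81 82 81 82 82 80 82 81]Traceback (most recent call last):
  File "cv.py", line 7, in <module>
    u,v=map(int,d[0]['uv']);m=np.zeros(g.shape,np.uint8);m[max(v-60,0):v+60,max(u-28,0):u+28]=1
                ~^^^
IndexError: list index out of range
```

```bash
sed -i "s/^u,v=map(int,d\[0\]\['uv'\])/u,v=321,187/; s/v-60,0):v+60/v-60,0):v+44/" cv.py; python3 cv.py
```

```text
[([321.9, 187.7], 0.76, array([ 0.5119, -0.0416,  0.028 ]))]
levels [ 84  85  83  84  84  83  83 132  97  56  57  56  57 124 130 132 130 132
 131 131 103]
area [ 313  153   20   74 1412] [322.687  190.1721]
handle [ 0.5112 -0.0405 -1.6105] 0.9402648273513007
go tx ty tz twist [ 0.003 -0.     0.415] 0.0022 | rows 2.4863092353811473 0.05544026172590699 q [ 0.31  0.16 -0.45  0.   -0.96 -0.34] F [ 0.   1.2 -0.6] w 0.0438 t 64.4
```

Handle fit: (0.5112, -0.0405), yaw -1.61, overlap 0.94. Grip it with the tips just above the plate.

>>> {"fn": "arm_command", "kwargs": {"commands": [{"tx": 0.003,"ty": 0,"tz": 0.1,"twist": 0.002},{"tx": 0.003,"ty": 0,"tz": 0.2,"twist": 0.002},{"tx": 0.003,"ty": 0,"tz": 0.3,"twist": 0.002},{"tx": 0.003,"ty": 0,"tz": 0.37,"twist": 0.002},{"tx": 0.003,"ty": 0,"tz": 0.41,"twist": 0.002},{"tx": 0.003,"ty": 0,"tz": 0.435,"twist": 0.002},{"tx": 0.003,"ty": 0,"tz": 0.435,"twist": 0.002},{"tx": 0.003,"ty": 0,"tz": 0.435,"twist": 0.002}]}}

```text
t: 65.08
eef_pos: [0.5112, -0.0411, 0.0147]
ee_rot: [-3.141, 0.0, -1.611]
force: [0.3, 0.4, 0.6]
width: 0.0439
gripper_force: 0.0
```

>>> {"fn": "arm_command", "kwargs": {"commands": [{"tx": 0,"ty": 0,"tz": 0,"twist": 0},{"tx": 0,"ty": 0,"tz": 0,"twist": 0},{"tx": 0,"ty": 0,"tz": 0,"twist": 0},{"tx": 0,"ty": 0,"tz": 0,"twist": 0},{"tx": 0,"ty": 0,"tz": 0,"twist": 0},{"tx": 0,"ty": 0,"tz": 0,"twist": 0},{"tx": 0,"ty": 0,"tz": 0,"twist": 0},{"tx": 0,"ty": 0,"tz": 0,"twist": 0}], "claw": 0, "grip_force": 45}}

```text
t: 65.75
eef_pos: [0.5108, -0.0413, 0.0144]
ee_rot: [-3.141, -0.0, -1.611]
force: [-1.5, 1.0, 5.0]
width: 0.0153
gripper_force: 45.0
```

>>> {"fn": "arm_command", "kwargs": {"commands": [{"tx": 0,"ty": 0,"tz": -0.04,"twist": 0},{"tx": 0,"ty": 0,"tz": -0.12,"twist": 0},{"tx": 0,"ty": 0,"tz": -0.22,"twist": 0},{"tx": 0,"ty": 0,"tz": -0.34,"twist": 0},{"tx": 0,"ty": 0,"tz": -0.46,"twist": 0},{"tx": 0,"ty": 0,"tz": -0.56,"twist": 0},{"tx": 0,"ty": 0,"tz": -0.6,"twist": 0},{"tx": 0,"ty": 0,"tz": -0.6,"twist": 0}]}}

```text
t: 66.42
eef_pos: [0.5118, -0.041, 0.1667]
ee_rot: [-3.137, 0.001, -1.611]
force: [0.3, 1.4, -2.7]
width: 0.0156
gripper_force: 45.0
```

```bash
python3 g.py .5635 .2429 .165 -.1155
```

```text
go tx ty tz twist [-1.143 -0.161  0.007] -0.4761 | rows 6.921229337758527 11.968869877977182 q [ 0.3   0.12 -0.4   0.   -1.05 -0.34] F [ 0.3  1.4 -2.7] w 0.0156 t 66.4
```

>>> {"fn": "arm_command", "kwargs": {"commands": [{"tx": -0.05,"ty": -0.01,"tz": 0,"twist": -0.02},{"tx": -0.12,"ty": -0.02,"tz": 0,"twist": -0.05},{"tx": -0.19,"ty": -0.03,"tz": 0,"twist": -0.08},{"tx": -0.27,"ty": -0.04,"tz": 0,"twist": -0.11},{"tx": -0.35,"ty": -0.05,"tz": 0,"twist": -0.145},{"tx": -0.43,"ty": -0.06,"tz": 0,"twist": -0.18},{"tx": -0.5,"ty": -0.07,"tz": 0,"twist": -0.215},{"tx": -0.55,"ty": -0.08,"tz": 0,"twist": -0.24}]}}

```text
t: 67.08
eef_pos: [0.535, 0.0962, 0.1617]
ee_rot: [3.138, 0.001, -0.851]
force: [-0.1, 0.4, -1.6]
width: 0.0155
gripper_force: 45.0
```

```bash
python3 g.py .5635 .2429 .165 -.1155
```

```text
go tx ty tz twist [-0.366 -0.472 -0.013] -0.2342 | rows 3.5840133866854478 5.887477231955231 q [ 0.54  0.18 -0.33 -0.   -1.06  0.18] F [-0.1  0.4 -1.6] w 0.0155 t 67.1
```

>>> {"fn": "arm_command", "kwargs": {"commands": [{"tx": -0.06,"ty": -0.08,"tz": 0,"twist": -0.035},{"tx": -0.13,"ty": -0.17,"tz": 0,"twist": -0.075},{"tx": -0.2,"ty": -0.26,"tz": 0,"twist": -0.115},{"tx": -0.27,"ty": -0.35,"tz": 0,"twist": -0.155},{"tx": -0.33,"ty": -0.42,"tz": 0,"twist": -0.19},{"tx": -0.36,"ty": -0.47,"tz": 0,"twist": -0.22},{"tx": -0.36,"ty": -0.47,"tz": 0,"twist": -0.233},{"tx": -0.36,"ty": -0.47,"tz": 0,"twist": -0.233}]}}

```text
t: 67.75
eef_pos: [0.5648, 0.2405, 0.161]
ee_rot: [3.139, 0.003, -0.123]
force: [0.2, -0.6, -1.3]
width: 0.0151
gripper_force: 45.0
```

>>> {"fn": "arm_command", "kwargs": {"commands": [{"tx": 0,"ty": 0,"tz": 0,"twist": 0},{"tx": 0,"ty": 0,"tz": 0.04,"twist": 0},{"tx": 0,"ty": 0,"tz": 0.1,"twist": 0},{"tx": 0,"ty": 0,"tz": 0.16,"twist": 0},{"tx": 0,"ty": 0,"tz": 0.2,"twist": 0},{"tx": 0,"ty": 0,"tz": 0.2,"twist": 0},{"tx": 0,"ty": 0,"tz": 0.2,"twist": 0},{"tx": 0,"ty": 0,"tz": 0.2,"twist": 0}]}}

```text
t: 68.42
eef_pos: [0.5665, 0.2402, 0.1146]
ee_rot: [-3.141, -0.001, -0.126]
force: [0.3, 0.0, -2.5]
width: 0.0152
gripper_force: 45.0
```

```bash
python3 g.py .5635 .2429 .073 -.1155; python3 g.py .5635 .2429 .073 -.1155
```

```text
go tx ty tz twist [-0.013 -0.009  0.166] -0.0033 | rows 1.0024009619386527 0.08173077833735934 q [ 0.72  0.33 -0.24  0.   -1.    0.73] F [ 0.3  0.  -2.5] w 0.0152 t 68.4
go tx ty tz twist [-0.013 -0.009  0.166] -0.0033 | rows 1.0024009619386527 0.08173077833735934 q [ 0.72  0.33 -0.24  0.   -1.    0.73] F [ 0.3  0.  -2.5] w 0.0152 t 68.4
```

>>> {"fn": "arm_command", "kwargs": {"commands": [{"tx": -0.013,"ty": -0.009,"tz": 0.03,"twist": -0.003},{"tx": -0.013,"ty": -0.009,"tz": 0.07,"twist": -0.003},{"tx": -0.013,"ty": -0.009,"tz": 0.11,"twist": -0.003},{"tx": -0.013,"ty": -0.009,"tz": 0.13,"twist": -0.003},{"tx": -0.013,"ty": -0.009,"tz": 0.14,"twist": -0.003},{"tx": -0.013,"ty": -0.009,"tz": 0.14,"twist": -0.003},{"tx": -0.013,"ty": -0.009,"tz": 0.14,"twist": -0.003},{"tx": -0.013,"ty": -0.009,"tz": 0.14,"twist": -0.003}]}}

```text
t: 69.08
eef_pos: [0.5634, 0.243, 0.0793]
ee_rot: [-3.141, -0.0, -0.116]
force: [0.7, -0.4, -2.2]
width: 0.0155
gripper_force: 45.0
```

```bash
python3 g.py .5635 .2429 .072 -.1155; python3 -c "
from h import *
f=grab_frame('wrist');save(f,'w11.png',(80,20,560,240),1.6)"
```

```text
go tx ty tz twist [0.    0.    0.029] -0.0001 | rows 0.175562319261528 0.0026862110635653552 q [ 0.73  0.36 -0.29  0.   -0.92  0.73] F [ 0.7 -0.4 -2.2] w 0.0155 t 69.1
```

View pics/w11.png

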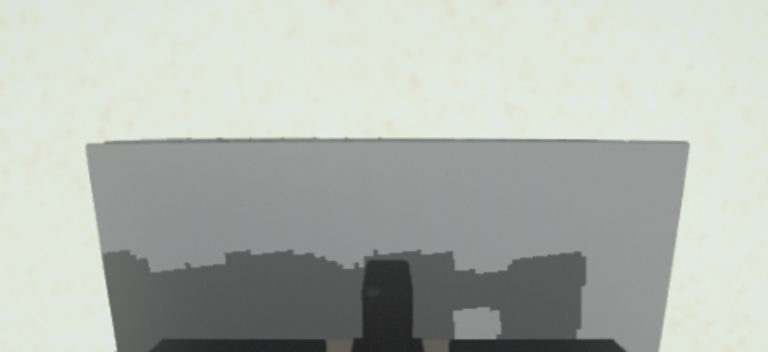

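The cover lies squarely over the case, its far edge matching the rim. Lower slowly to the seat.

>>> {"fn": "arm_command", "kwargs": {"commands": [{"tx": 0,"ty": 0,"tz": 0.005,"twist": 0},{"tx": 0,"ty": 0,"tz": 0.01,"twist": 0},{"tx": 0,"ty": 0,"tz": 0.015,"twist": 0},{"tx": 0,"ty": 0,"tz": 0.02,"twist": 0},{"tx": 0,"ty": 0,"tz": 0.025,"twist": 0},{"tx": 0,"ty": 0,"tz": 0.028,"twist": 0},{"tx": 0,"ty": 0,"tz": 0.028,"twist": 0},{"tx": 0,"ty": 0,"tz": 0.028,"twist": 0}]}}

```text
t: 69.8
eef_pos: [0.5631, 0.2428, 0.0719]
ee_rot: [3.141, 0.0, -0.116]
force: [0.4, 0.1, -1.8]
width: 0.0155
gripper_force: 45.0
```

>>> {"fn": "arm_command", "kwargs": {"commands": [{"tx": 0,"ty": 0,"tz": 0.002,"twist": 0},{"tx": 0,"ty": 0,"tz": 0.004,"twist": 0},{"tx": 0,"ty": 0,"tz": 0.006,"twist": 0},{"tx": 0,"ty": 0,"tz": 0.006,"twist": 0},{"tx": 0,"ty": 0,"tz": 0.006,"twist": 0},{"tx": 0,"ty": 0,"tz": 0.006,"twist": 0},{"tx": 0,"ty": 0,"tz": 0.006,"twist": 0},{"tx": 0,"ty": 0,"tz": 0.006,"twist": 0}]}}

```text
t: 70.47
eef_pos: [0.5632, 0.2429, 0.0715]
ee_rot: [-3.141, -0.001, -0.116]
force: [-2.5, 0.4, 5.4]
width: 0.0157
gripper_force: 45.0
```

It's seated at exactly the expected height (0.0714). Release and rise.

>>> {"fn": "arm_command", "kwargs": {"commands": [{"tx": 0,"ty": 0,"tz": -0.002,"twist": 0},{"tx": 0,"ty": 0,"tz": -0.002,"twist": 0},{"tx": 0,"ty": 0,"tz": -0.002,"twist": 0},{"tx": 0,"ty": 0,"tz": -0.002,"twist": 0},{"tx": 0,"ty": 0,"tz": -0.002,"twist": 0},{"tx": 0,"ty": 0,"tz": -0.002,"twist": 0},{"tx": 0,"ty": 0,"tz": -0.002,"twist": 0},{"tx": 0,"ty": 0,"tz": -0.002,"twist": 0}], "claw": 0.4}}

```text
t: 71.13
eef_pos: [0.5631, 0.2428, 0.0709]
ee_rot: [3.142, 0.0, -0.116]
force: [-0.4, -0.5, -0.7]
width: 0.0347
gripper_force: 0.0
```

>>> {"fn": "arm_command", "kwargs": {"commands": [{"tx": 0,"ty": 0,"tz": -0.05,"twist": 0},{"tx": 0,"ty": 0,"tz": -0.15,"twist": 0},{"tx": 0,"ty": 0,"tz": -0.27,"twist": 0},{"tx": 0,"ty": 0,"tz": -0.4,"twist": 0},{"tx": -0.1,"ty": 0,"tz": -0.53,"twist": 0},{"tx": -0.2,"ty": 0,"tz": -0.66,"twist": 0},{"tx": -0.25,"ty": 0,"tz": -0.7,"twist": 0},{"tx": -0.25,"ty": 0,"tz": -0.7,"twist": 0}]}}

```text
t: 71.8
eef_pos: [0.5006, 0.2512, 0.2505]
ee_rot: [-3.136, -0.005, -0.114]
force: [0.9, 0.2, 0.1]
width: 0.035
gripper_force: 0.0
```

Run:
```python
from h import *
np.set_printoptions(precision=4,suppress=True)
cal=calibration('wrist');f=grab_frame('wrist');g=f.astype(float).mean(2);st=get_state();print(st['eef_pos'],st['force'],st['width'])
C=np.array([.5635,.2425]);c,s=np.cos(-.1155),np.sin(-.1155)
for n,P in dict(corners=[(x,y,.067) for x in(-.073,.073) for y in(-.109,.109)],lev=[(.073,-.09,.067),(.073,0,.067),(.073,.09,.067),(-.073,-.09,.067),(-.073,.09,.067)]).items():
    for x,y,z in P:
        u,v=proj(cal,[C[0]+c*x-s*y,C[1]+s*x+c*y,z]);vi,ui=int(round(v)),int(round(u))
        print(n,(x,y),np.round([u,v],1),(np.round(g[max(vi-5,0):vi+6,ui]).astype(int) if 0<=ui<640 and 0<=vi<400 else ''))
for q,z in (('cover_grip',.085),('seat',.085)):
    print(q,[(d['score'],at(cal,d['uv'],z)) for d in spot_point(q,'wrist')[:2]])
```

```text
[0.5007 0.2509 0.2482] [ 0.3813 -0.0093 -0.5617] 0.035228594694457216
corners (-0.073, -0.109) [416.5 179.5] [146 152 151 149 146 161 198 205 206 206 208]
corners (-0.073, 0.109) [231.  178.9] [107 107 120 123 125 130 133 133 129 127 126]
corners (0.073, -0.109) [426.7  45.5] [210 210 209 206 204 204 204 206 205 204 204]
corners (0.073, 0.109) [221.8  45.2] [203 204 205 204 204 203 183 159 151 150 145]
lev (0.073, -0.09) [408.9  45.3] [210 210 209 210 208 169 148 148 147 147 147]
lev (0.073, 0) [324.1  44.6] [203 204 205 204 196 160 139 143 141 142 141]
lev (0.073, 0.09) [239.4  45. ] [204 204 203 202 203 190 146 136 136 137 137]
lev (-0.073, -0.09) [400.4 179.4] [142 142 142 142 140 153 201 207 207 209 208]
lev (-0.073, 0.09) [247.  178.9] [ 86  86  85  85  85  99 124 129 131 133 133]
cover_grip [(0.92, array([0.5642, 0.2423, 0.085 ]))]
seat []
```

All four cover edges lie within 0.5 px of the seated, level prediction, so I'm handing in.

```bash
python3 -c "
from station import job_done
print(job_done())"
```

```text
the job is handed in; nothing more can be done
None
```

All four sliders are fully home, each in its own track, and the cover is seated level on the case, handle up; I moved nothing else on the bench and handed the job in at about 72 s (no verdict was returned).

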